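# Close the sundry jars from the piles of lids

### The arm

A 7-joint arm with a two-finger parallel gripper is mounted at the origin on a cart in front of the work surface, level with it; the furniture and walls round the work are solid. World frame = base frame: x ahead of the robot, y to its left, z up, the work surface at z = 0. Lengths are in m, angles in rad, forces in N, time in s.
With the tool pointing down it reaches from about 0.4 to 0.875 m from the base axis. Payload 19.3 kg.
Tool frame: the origin (TCP) lies between the finger pads; the fingertips stand 17 mm ahead of it and the grasp point (between the pads) lies 2 mm behind it; x points along the fingers, y is the direction in which the jaws open and shut, and the axes are right-handed (so a half turn about x gives the same grasp; the last joint's range is limited). The gripper opens to 85 mm and grips with 20 to 120 N. Pads are 22 mm wide; open, the fingers measure 114 mm over their backs; the gripper's body (76 mm by 85 mm) begins 54 mm behind the grasp point. The pads swing forward as they close: fully open they stand 13 mm farther back than shut.
Start: joints at [-1.387, 0.521, -0.036, 1.599, 0.021, 1.021, -0.113], TCP at [0.157, 0.605, 0.248] pointing down, gripper open.
Joint ranges: [-2.91, 2.91], [-0.3, 2.13], [-1.5, 1.42], [0.17, 2.43], [-1.26, 4.41], [0.16, 1.93], [-2.52, 2.52]. Speed limits (rad/s): [1.89, 1.89, 2.39, 2.39, 3.01, 3.01, 3.01].

### API

Orientations are given as [roll, pitch, yaw] about the fixed x, y, z axes, in that order (R = Rz(yaw) Ry(pitch) Rx(roll)).
In Python, from workcell import bot gives the robot as it stands.
- The arm moves only by the shell command python3 -m creep 'ROWS' [FORCE]. ROWS is JSON, a list of rows, each an object of numbers: "wx", "wy", "wz": the turn, a rotation vector about the tool's x, y, z in degrees; "tx", "ty", "tz": the shift along the tool's x, y, z in m; "claw": the closure, from 0 (fully open) to 1 (shut). A call has 1 to 8 rows; each row is the pose to reach, as a shift and turn from the pose measured when the call began, along the tool's axes at that moment; what a row does not reach only later rows make up. A row lasts 1/10 s, in which the tool goes at most 50 mm and 8.59 degrees, less where a joint would pass 70% of its speed; a pose out of reach is approached as far as the arm can. A call with a gripper value outside its range is refused whole. The fingers move at their own pace and stop on an object; FORCE is the grip in N (left out, the last holds). Time passes only in rows, so rows that repeat a pose let the fingers close. It gives the time, the measured TCP pose, the force and the opening at its end, in the units of the state.
- bot.observe(): the state, without advancing time (a new reading comes with each control period).
- bot.grab_frame(name): name is "scene" or "top" or "wrist"; returns the picture (384x512x3 uint8, blue, green, red); there is no depth.
- bot.get_calibration(name): a dict with "fx", "fy", "cx", "cy" (pixels), "R" (3x3) and "t" (3): a world point X has camera coordinates R X + t. Camera axes: x right, y down, z forward; pixel columns grow to the right and rows downward; lengths in m; the calibration is good to about 2 mm. A picture is of the moment at which its call begins: read the wrist's pose just before it. get_calibration takes no time and is no camera call; for the wrist camera it gives the pose at the moment of the call.
- bot.job_done(): hands the job in, once; it reports no verdict.
The state is a dict: "clock": time; "qpos": joint angles; "qd": joint speeds; "joint_efforts": joint torques, N m; "position": TCP position; "tool_rot": TCP orientation; "force": force on the tool from outside, world axes, zero at the start; "moment": the same for the moment, N m; "grip_width": finger opening in m.
Only numpy, scipy, OpenCV 4.12 (cv2) and the standard library are available. Lean on these libraries where they do the work, as an engineer would, in place of code of your own. Each camera call takes 0.05 s, during which the arm holds its last target.

### The job

The five steel jars are washed and dry, and their lids stand nested in two piles. Take the piles apart and close every jar with the lid that fits it, each lid level and fully down on the rim. Leave the jars standing upright where they are.

Things in the scene. Friction and masses are not known exactly. Their poses are not given: they have to be found in the camera images.
- lid_xs_knob (a point): smallest lid (45 g): steel plate 46 mm across, 4 mm thick; below it a hollow skirt 22 mm deep, tapering from 35 to 27 mm across; on it a black upright knob, 17 mm across, 20 high. Point: middle of the knob, 10 mm above the plate; z up the axis. Fits only the smallest jar. In a pile an upper skirt stands on the lower plate, round the lower knob: lift straight up over 22 mm.
- lid_s_knob (a point): second smallest lid (65 g): steel plate 60 mm across, 4 mm thick; below it a hollow skirt 22 mm deep, tapering from 49 to 41 mm across; on it a black upright knob, 17 mm across, 20 high. Point: middle of the knob, 10 mm above the plate; z up the axis. Fits only the second smallest jar. In a pile an upper skirt stands on the lower plate, round the lower knob: lift straight up over 22 mm.
- lid_m_knob (a point): middle lid (85 g): steel plate 70 mm across, 4 mm thick; below it a hollow skirt 22 mm deep, tapering from 59 to 51 mm across; on it a black upright knob, 17 mm across, 20 high. Point: middle of the knob, 10 mm above the plate; z up the axis. Fits only the middle jar. In a pile an upper skirt stands on the lower plate, round the lower knob: lift straight up over 22 mm.
- lid_l_knob (a point): second largest lid (110 g): steel plate 84 mm across, 4 mm thick; below it a hollow skirt 22 mm deep, tapering from 73 to 65 mm across; on it a black upright knob, 17 mm across, 20 high. Point: middle of the knob, 10 mm above the plate; z up the axis. Fits only the second largest jar. In a pile an upper skirt stands on the lower plate, round the lower knob: lift straight up over 22 mm.
- lid_xl_knob (a point): largest lid (140 g): steel plate 96 mm across, 4 mm thick; below it a hollow skirt 22 mm deep, tapering from 85 to 77 mm across; on it a black upright knob, 17 mm across, 20 high. Point: middle of the knob, 10 mm above the plate; z up the axis. Fits only the largest jar. In a pile an upper skirt stands on the lower plate, round the lower knob: lift straight up over 22 mm.
- jar_xs_rim (a point): smallest jar: open straight steel pot, loose on the worktop, about 250 g, 44 mm across, 50 mm high, wall 2.5 mm, mouth 39 mm. Point: centre of its mouth at the height of the rim; z up. With the smallest lid home, the plate rests on the rim and the knob's middle is 14 mm above this point.
- jar_s_rim (a point): second smallest jar: open straight steel pot, loose on the worktop, about 350 g, 58 mm across, 60 mm high, wall 2.5 mm, mouth 53 mm. Point: centre of its mouth at the height of the rim; z up. With the second smallest lid home, the plate rests on the rim and the knob's middle is 14 mm above this point.
- jar_m_rim (a point): middle jar: open straight steel pot, loose on the worktop, about 450 g, 68 mm across, 68 mm high, wall 2.5 mm, mouth 63 mm. Point: centre of its mouth at the height of the rim; z up. With the middle lid home, the plate rests on the rim and the knob's middle is 14 mm above this point.
- jar_l_rim (a point): second largest jar: open straight steel pot, loose on the worktop, about 600 g, 82 mm across, 76 mm high, wall 2.5 mm, mouth 77 mm. Point: centre of its mouth at the height of the rim; z up. With the second largest lid home, the plate rests on the rim and the knob's middle is 14 mm above this point.
- jar_xl_rim (a point): largest jar: open straight steel pot, loose on the worktop, about 750 g, 94 mm across, 84 mm high, wall 2.5 mm, mouth 89 mm. Point: centre of its mouth at the height of the rim; z up. With the largest lid home, the plate rests on the rim and the knob's middle is 14 mm above this point.
Not all that is in view belongs to the job. Leave any blue, brown or green look-alike of the part that bears lid_xs_knob alone.

How it is judged:
At the end, for the whole second after the job is handed in: Each of the five lids sits in the jar of its own size: axis within 6 mm of the jar's, plate down on the rim within 2.5 mm, level within 0.06 rad; every jar upright within 0.05 rad, its rim's centre within 30 mm of where it was at the start; all of this holds still for the last second (horizontal distance between lid_xs_knob and jar_xs_rim below 0.006 m and z of lid_xs_knob in the frame of jar_xs_rim between 0.011 and 0.0165 m and angle between each of lid_xs_knob, lid_s_knob, lid_m_knob, lid_l_knob, lid_xl_knob's own z axis and vertical below 0.06 rad and angle between each of jar_xs_rim, jar_s_rim, jar_m_rim, jar_l_rim, jar_xl_rim's own z axis and vertical below 0.05 rad and distance of each of jar_xs_rim, jar_s_rim, jar_m_rim, jar_l_rim, jar_xl_rim from where it was at the start of the episode below 0.03 m and horizontal distance between lid_s_knob and jar_s_rim below 0.006 m and z of lid_s_knob in the frame of jar_s_rim between 0.011 and 0.0165 m and horizontal distance between lid_m_knob and jar_m_rim below 0.006 m and z of lid_m_knob in the frame of jar_m_rim between 0.011 and 0.0165 m and horizontal distance between lid_l_knob and jar_l_rim below 0.006 m and z of lid_l_knob in the frame of jar_l_rim between 0.011 and 0.0165 m and horizontal distance between lid_xl_knob and jar_xl_rim below 0.006 m and z of lid_xl_knob in the frame of jar_xl_rim between 0.011 and 0.0165 m); the robot touches nothing.
It fails at once if the smallest jar is tipped over (angle between jar_xs_rim's own z axis and vertical above 0.5 rad).
It fails at once if the second smallest jar is tipped over (angle between jar_s_rim's own z axis and vertical above 0.5 rad).
It fails at once if the middle jar is tipped over (angle between jar_m_rim's own z axis and vertical above 0.5 rad).
It fails at once if the second largest jar is tipped over (angle between jar_l_rim's own z axis and vertical above 0.5 rad).
It fails at once if the largest jar is tipped over (angle between jar_xl_rim's own z axis and vertical above 0.5 rad).
It also fails if it takes over 104 s, if anything falls off the work surface, if the arm or the gripper's body presses on something with over 40 N, if the wrist force passes 120 N, or if a joint passes its speed limit or range.

## Working session

There is one attempt and no reset: what is moved stays moved. The work goes in short steps, Python scripts to look and compute and a shell command to move; the robot and the scene stay as the last step left them, time stands still between calls to the robot, and variables do not carry over. Pictures are saved under pics/ and viewed, and the job is handed in when it is done.

```bash
ls; mkdir -p pics
python3 - <<'E'
from workcell import bot
import cv2
print(bot.observe())
for n in ["scene","top","wrist"]:
    c=bot.get_calibration(n); print(n,c)
    cv2.imwrite(f"pics/{n}0.png",bot.grab_frame(n))
E
```

```text
pics
{'clock': 0.0, 'qpos': array([-1.38720148,  0.52201412, -0.03635493,  1.59999984,  0.02120493,
        1.0211002 , -0.11277148]), 'qd': array([ 1.28015131e-03,  2.01160995e-05, -1.23833926e-03, -1.76659958e-03,
        3.09479930e-04,  6.65082012e-04,  5.41523884e-04]), 'joint_efforts': array([ 6.39834707e-04, -9.27098966e+01,  1.98011622e+00, -3.69930482e+01,
        1.78173662e-02,  8.23011564e-03, -2.74391931e-05]), 'position': array([0.15686502, 0.60466646, 0.24772827]), 'tool_rot': array([-1.50769509,  1.56965997, -1.76144508]), 'force': array([-0.78162671, -0.77849365,  0.1370969 ]), 'moment': array([ 0.0034023 , -0.02260734, -0.00702675]), 'grip_width': 0.08542910071739636}
scene {'fx': 392.0092510558108, 'fy': 392.0092510558108, 'cx': 257.05051318192545, 'cy': 191.3916052896769, 'R': array([[ 0.4766177 , -0.8790047 ,  0.01364932],
       [-0.64909915, -0.36234353, -0.66886281],
       [ 0.5928793 ,  0.30993209, -0.74326054]]), 't': array([-0.30604409,  0.35376225,  1.03543061])}
top {'fx': 371.5672598057882, 'fy': 371.5672598057882, 'cx': 262.2119567564894, 'cy': 192.65163791929405, 'R': array([[ 0.0209211 , -0.99959853,  0.01910722],
       [-0.98633963, -0.02375936, -0.16300194],
       [ 0.16339047, -0.01543603, -0.98644071]]), 't': array([-0.08306385,  0.51592549,  0.9870289 ])}
wrist {'fx': 300.23634932486567, 'fy': 300.23634932486567, 'cx': 258.8901007658312, 'cy': 188.82871095233224, 'R': array([[ 0.25197453,  0.96773223, -0.001778  ],
       [ 0.91434175, -0.23747028,  0.32800463],
       [ 0.31699843, -0.08427451, -0.94467444]]), 't': array([-0.62329323, -0.04180547,  0.38092118])}
```

View pics/scene0.png

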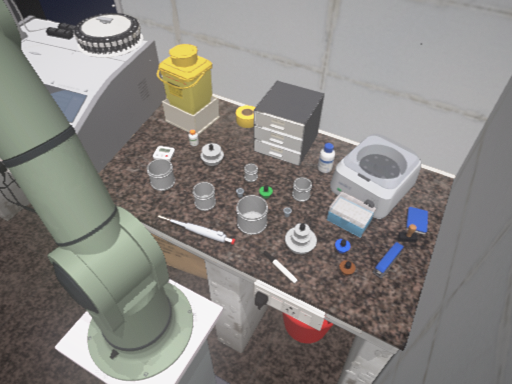

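View pics/top0.png

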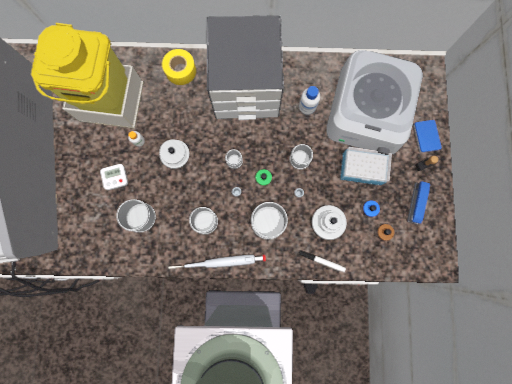

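View pics/wrist0.png

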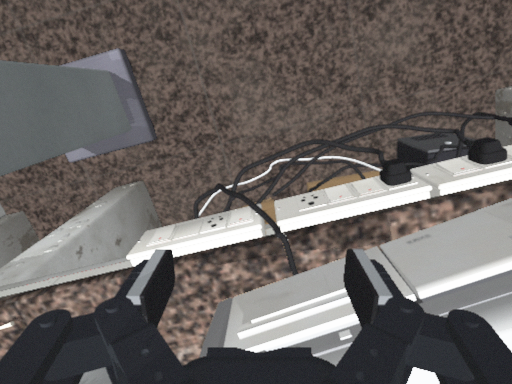

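Run:
```python
import cv2,numpy as np
a=cv2.imread("pics/top0.png"); s=cv2.imread("pics/scene0.png")
f=lambda im,x,y,w,h,k:cv2.resize(im[y:y+h,x:x+w],None,fx=k,fy=k,interpolation=cv2.INTER_CUBIC)
cv2.imwrite("pics/c1.png",f(a,100,130,260,120,3))
cv2.imwrite("pics/c2.png",np.hstack([f(s,185,125,60,60,6),f(s,270,205,60,60,6)]))
for n in["top","scene"]:
    from workcell import bot
    c=bot.get_calibration(n);print(-c["R"].T@c["t"])
```

```text
[ 0.34934442 -0.05553664  1.05932947]
[-0.23839257 -0.46174391  1.01039042]
```

View pics/c1.png

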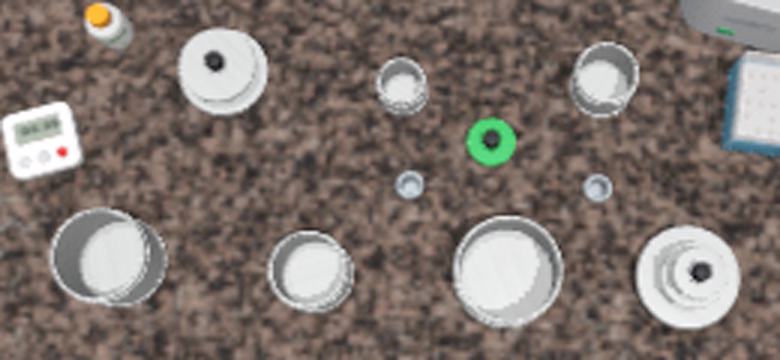

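View pics/c2.png

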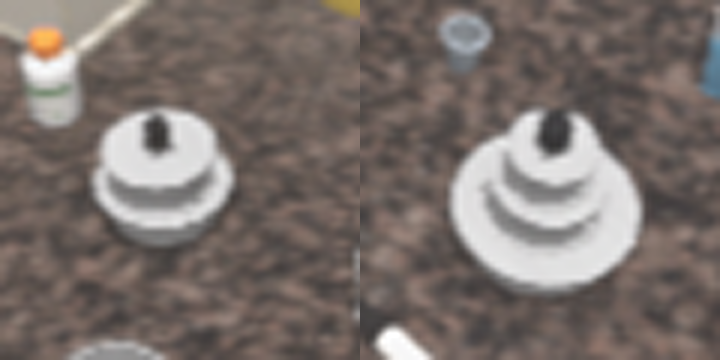

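```bash
cat > h.py <<'E'
import numpy as np,cv2
from workcell import bot
from scipy.optimize import least_squares
from scipy.spatial.transform import Rotation as Ro
def ray(c,uv,z):
    uv=np.atleast_2d(np.asarray(uv,float))
    d=np.c_[(uv[:,0]-c["cx"])/c["fx"],(uv[:,1]-c["cy"])/c["fy"],np.ones(len(uv))]@c["R"]
    C=-c["R"].T@c["t"]
    return (C+d*((z-C[2])/d[:,2])[:,None])[:,:2]
def proj(c,X):
    p=c["R"]@np.asarray(X)+c["t"];return np.array([c["fx"]*p[0]/p[2]+c["cx"],c["fy"]*p[1]/p[2]+c["cy"]])
def fit(P,C,free=True):
    # far-from-camera half, iterate robust circle
    ctr=P.mean(0);r=.03
    for _ in range(5):
        d=(ctr-C[:2])/np.linalg.norm(ctr-C[:2])
        Q=P[(P-ctr)@d>-.1*r]
        s=least_squares(lambda q:np.hypot(*(Q-q[:2]).T)-q[2],[*ctr,r],loss="soft_l1",f_scale=.001)
        ctr,r=s.x[:2],s.x[2]
    return ctr,r,np.abs(s.fun).mean()
def pose():
    o=bot.observe();return o["position"],Ro.from_euler("xyz",o["tool_rot"]).as_matrix(),o
E
python3 - <<'E'
from h import *
a=cv2.imread("pics/top0.png");c=bot.get_calibration("top");C=-c["R"].T@c["t"]
hsv=cv2.cvtColor(a,cv2.COLOR_BGR2HSV)
m=((hsv[...,1]<40)&(hsv[...,2]>90)).astype(np.uint8)*255
m=cv2.morphologyEx(m,cv2.MORPH_CLOSE,np.ones((3,3)))
cv2.imwrite("pics/m.png",m[130:260,90:400].repeat(2,0).repeat(2,1))
cs,_=cv2.findContours(m,cv2.RETR_EXTERNAL,cv2.CHAIN_APPROX_NONE)
for n,(u,v) in dict(j1=(136,216),j2=(204,220),j3=(269,220),jS=(302,156),jX=(234,158),pL=(174,153),pR=(330,222)).items():
    k=[q for q in cs if cv2.pointPolygonTest(q,(u,v),True)>-4 and cv2.contourArea(q)>80]
    if not k: print(n,"none");continue
    q=cv2.convexHull(max(k,key=cv2.contourArea))[:,0]
    q=max(k,key=cv2.contourArea)[:,0]
    for z in ([.026] if n[0]=="p" else [.05,.06,.068,.076,.084]):
        ct,r,e=fit(ray(c,q,z),C);print(n,z,ct.round(4),"diam",round(2e3*r,1),round(1e3*e,2),cv2.boundingRect(q))
k=((hsv[...,2]<60)).astype(np.uint8)*255
n,_,st,ce=cv2.connectedComponentsWithStats(k)
for (u,v),zs in {(172,151):(.072,),(334,221):(.098,)}.items():
    for i in range(1,n):
        if np.hypot(*(ce[i]-(u,v)))<6 and st[i][4]>8: print("knob",ce[i],st[i][4],[ray(c,ce[i],z) for z in zs])
E
```

```text
j1 0.05 [0.4466 0.2784] diam 90.4 2.42 (113, 196, 43, 39)
j1 0.06 [0.4456 0.2751] diam 89.5 2.39 (113, 196, 43, 39)
j1 0.068 [0.4448 0.2725] diam 88.7 2.34 (113, 196, 43, 39)
j1 0.076 [0.4441 0.2698] diam 88.0 2.32 (113, 196, 43, 39)
j1 0.084 [0.4433 0.2672] diam 87.3 2.31 (113, 196, 43, 39)
j2 0.05 [0.4408 0.0936] diam 68.9 3.66 (189, 202, 29, 33)
j2 0.06 [0.4399 0.0921] diam 68.2 3.63 (189, 202, 29, 33)
j2 0.068 [0.4392 0.0909] diam 67.6 3.6 (189, 202, 29, 33)
j2 0.076 [0.4385 0.0898] diam 67.1 3.57 (189, 202, 29, 33)
j2 0.084 [0.4378 0.0886] diam 66.5 3.54 (189, 202, 29, 33)
j3 0.05 [ 0.4421 -0.0913] diam 100.5 0.96 (251, 202, 39, 41)
j3 0.06 [ 0.4412 -0.0909] diam 99.5 0.95 (251, 202, 39, 41)
j3 0.068 [ 0.4405 -0.0906] diam 98.7 0.94 (251, 202, 39, 41)
j3 0.076 [ 0.4397 -0.0903] diam 97.9 0.93 (251, 202, 39, 41)
j3 0.084 [ 0.439  -0.0901] diam 97.1 0.92 (251, 202, 39, 41)
jS 0.05 [ 0.6292 -0.1802] diam 59.9 0.86 (289, 144, 24, 31)
jS 0.06 [ 0.6264 -0.179 ] diam 59.3 0.86 (289, 144, 24, 31)
jS 0.068 [ 0.6242 -0.178 ] diam 58.8 0.85 (289, 144, 24, 31)
jS 0.076 [ 0.622 -0.177] diam 58.3 0.84 (289, 144, 24, 31)
jS 0.084 [ 0.6197 -0.176 ] diam 57.9 0.84 (289, 144, 24, 31)
jX 0.05 [0.6161 0.0119] diam 45.9 0.53 (225, 149, 19, 20)
jX 0.06 [0.6135 0.0112] diam 45.5 0.52 (225, 149, 19, 20)
jX 0.068 [0.6114 0.0107] diam 45.1 0.52 (225, 149, 19, 20)
jX 0.076 [0.6092 0.0102] diam 44.8 0.52 (225, 149, 19, 20)
jX 0.084 [0.6071 0.0096] diam 44.4 0.51 (225, 149, 19, 20)
pL 0.026 [0.6326 0.1859] diam 82.1 3.09 (159, 132, 31, 40)
pR 0.026 [ 0.442  -0.2587] diam 97.9 0.8 (310, 204, 37, 36)
```

View pics/m.png

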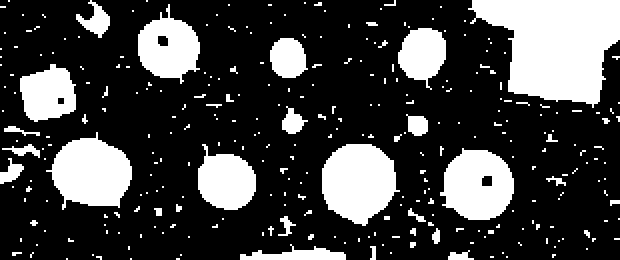

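Run:
```python
from h import *
a=cv2.imread("pics/top0.png");c=bot.get_calibration("top");C=-c["R"].T@c["t"]
hsv=cv2.cvtColor(a,cv2.COLOR_BGR2HSV)
m=((hsv[...,1]<40)&(hsv[...,2]>90)).astype(np.uint8)*255
m=cv2.morphologyEx(m,cv2.MORPH_CLOSE,np.ones((3,3)))
m=cv2.morphologyEx(m,cv2.MORPH_OPEN,cv2.getStructuringElement(2,(9,9)))
cs,_=cv2.findContours(m,cv2.RETR_EXTERNAL,cv2.CHAIN_APPROX_NONE)
for n,u,v,z in [("L?",136,216,.076),("M",204,220,.068),("XL?",269,220,.084),("S",302,156,.06),("XS",234,158,.05),("pL",174,153,.026),("pR",330,222,.026)]:
    k=[q for q in cs if cv2.pointPolygonTest(q,(u,v),True)>-4 and cv2.contourArea(q)>80]
    q=max(k,key=cv2.contourArea)[:,0]
    ct,r,e=fit(ray(c,q,z),C);print(n,z,ct.round(4),"diam",round(2e3*r,1),round(1e3*e,2))
k=((a.max(2)<75)).astype(np.uint8)*255
for nm,u,v,z in [("kL",172,151,.072),("kR",334,221,.098)]:
    w=k[v-7:v+8,u-7:u+8];n,_,st,ce=cv2.connectedComponentsWithStats(w)
    i=1+np.argmax(st[1:,4]);p=ce[i]+(u-7,v-7);print(nm,p,st[i],ray(c,p,z),ray(c,p,z-.01))
s=cv2.imread("pics/scene0.png");c=bot.get_calibration("scene")
k=((s.max(2)<75)).astype(np.uint8)*255
for nm,u,v,z in [("kL",211,147,.062),("kR",302,227,.088)]:
    w=k[v-7:v+8,u-7:u+8];n,_,st,ce=cv2.connectedComponentsWithStats(w)
    i=1+np.argmax(st[1:,4]);p=ce[i]+(u-7,v-7);print(nm,p,st[i],ray(c,p,z))
```

```text
L? 0.076 [0.4451 0.2714] diam 84.0 0.58
M 0.068 [0.4371 0.0888] diam 69.4 0.75
XL? 0.084 [ 0.4391 -0.0899] diam 96.7 0.65
S 0.06 [ 0.6262 -0.1788] diam 59.2 0.72
XS 0.05 [0.6156 0.0119] diam 45.9 0.62
pL 0.026 [0.6296 0.185 ] diam 83.1 1.0
pR 0.026 [ 0.4419 -0.2594] diam 96.8 0.62
kL [171.05 150.2 ] [ 4  4  5  6 20] [[0.62442158 0.18053215]] [[0.62720765 0.18292313]]
kR [332.55555556 220.16666667] [ 4  4  5  6 18] [[ 0.44047413 -0.25500755]] [[ 0.44142208 -0.2570825 ]]
kL [210.55555556 146.77777778] [6 5 2 5 9] [[0.62698645 0.18411256]]
kR [301.84210526 226.73684211] [ 5  4  4  6 19] [[ 0.4388014  -0.25837716]]
```

```bash
cat >> h.py <<'E'
def go(x,y,z,yaw=None):
    """tool-frame shift and rotvec (deg) to reach xyz with tool x down and tool y axis at world heading yaw (deg)"""
    p,R,o=pose()
    if yaw is None:
        yaw=np.degrees(np.arctan2(R[1,1],R[0,1]))
    a=np.radians(yaw);X=np.array([0,0,-1.]);Y=np.array([np.cos(a),np.sin(a),0])
    T=np.c_[X,Y,np.cross(X,Y)]
    w=Ro.from_matrix(R.T@T).as_rotvec(degrees=True)
    print("yaw",round(yaw,1),"w",w.round(2),"t",(R.T@(np.array([x,y,z])-p)).round(4),"at",p.round(4),"q",o["qpos"].round(2),"t",o["clock"])
E
python3 -c "
from h import *
p,R,o=pose();print(R.round(3))
go(.627,.184,.23);go(.627,.184,.23,-40)"
```

```text
[[-0.     0.251  0.968]
 [-0.001  0.968 -0.251]
 [-1.    -0.001  0.   ]]
yaw 75.5 w [0.   0.   0.05] t [ 0.0181 -0.2892  0.5607] at [0.1569 0.6048 0.2479] q [-1.39  0.52 -0.04  1.6   0.02  1.02 -0.11] t 0.15
yaw -40 w [1.1546e+02 5.0000e-02 3.0000e-02] t [ 0.0181 -0.2892  0.5607] at [0.1569 0.6048 0.2479] q [-1.39  0.52 -0.04  1.6   0.02  1.02 -0.11] t 0.15
```

```bash
python3 -m creep '[{"wx":60,"ty":-0.289,"tz":0.561,"claw":0.4},{"wx":60,"ty":-0.289,"tz":0.561,"claw":0.4},{"wx":60,"ty":-0.289,"tz":0.561,"claw":0.4},{"wx":60,"ty":-0.289,"tz":0.561,"claw":0.4},{"wx":60,"ty":-0.289,"tz":0.561,"claw":0.4},{"wx":60,"ty":-0.289,"tz":0.561,"claw":0.4},{"wx":60,"ty":-0.289,"tz":0.561,"claw":0.4},{"wx":60,"ty":-0.289,"tz":0.561,"claw":0.4}]' 40; python3 -c "
from h import *
go(.627,.184,.23,15)"
```

```text
yaw 15 w [6.046e+01 3.000e-02 4.000e-02] t [ 0.0181 -0.2892  0.5607] at [0.1569 0.6048 0.2479] q [-1.39  0.52 -0.04  1.6   0.02  1.02 -0.11] t 0.15$[0]: bad value
```

```bash
python3 -m creep '[{"wx":60,"wy":0,"wz":0,"tx":0,"ty":-0.289,"tz":0.561,"claw":0.4}]' 40; python3 -m creep --help | head -20
```

```text
clock: 0.25
position: [0.1895, 0.5743, 0.2475]
tool_rot: [-3.056, 1.568, 2.83]
force: [2.3, -0.1, -0.6]
grip_width: 0.0732invalid input: not JSON, or not a number
```

```bash
python3 -c "
from h import *
go(.627,.184,.23,15)"
```

```text
yaw 15 w [52.28 -0.15  0.09] t [ 0.0159 -0.191   0.5544] at [0.1895 0.5743 0.2475] q [-1.35  0.49 -0.    1.66 -0.    0.99 -0.17] t 0.25
```

```bash
python3 -m creep '[{"wx":52,"wy":0,"wz":0,"tx":0,"ty":-0.191,"tz":0.554,"claw":0.4},{"wx":52,"wy":0,"wz":0,"tx":0,"ty":-0.191,"tz":0.554,"claw":0.4},{"wx":52,"wy":0,"wz":0,"tx":0,"ty":-0.191,"tz":0.554,"claw":0.4},{"wx":52,"wy":0,"wz":0,"tx":0,"ty":-0.191,"tz":0.554,"claw":0.4},{"wx":52,"wy":0,"wz":0,"tx":0,"ty":-0.191,"tz":0.554,"claw":0.4},{"wx":52,"wy":0,"wz":0,"tx":0,"ty":-0.191,"tz":0.554,"claw":0.4},{"wx":52,"wy":0,"wz":0,"tx":0,"ty":-0.191,"tz":0.554,"claw":0.4},{"wx":52,"wy":0,"wz":0,"tx":0,"ty":-0.191,"tz":0.554,"claw":0.4}]'; python3 -c "
from h import *
go(.627,.184,.23,15)"
```

```text
clock: 1.05
position: [0.4932, 0.3033, 0.2466]
tool_rot: [-2.114, 1.568, 2.865]
force: [0.4, 0.9, 0.4]
grip_width: 0.0515
yaw 15 w [ 0.29 -0.09  0.15] t [0.0161 0.0976 0.1504] at [0.4932 0.3033 0.2466] q [-0.86  0.47  0.29  1.74 -0.16  0.96 -0.24] t 1.05
```

```bash
python3 -m creep '[{"wx":0,"wy":0,"wz":0,"tx":0.016,"ty":0.098,"tz":0.15,"claw":0.4},{"wx":0,"wy":0,"wz":0,"tx":0.016,"ty":0.098,"tz":0.15,"claw":0.4},{"wx":0,"wy":0,"wz":0,"tx":0.016,"ty":0.098,"tz":0.15,"claw":0.4},{"wx":0,"wy":0,"wz":0,"tx":0.016,"ty":0.098,"tz":0.15,"claw":0.4},{"wx":0,"wy":0,"wz":0,"tx":0.016,"ty":0.098,"tz":0.15,"claw":0.4}]'; python3 -c "
from h import *
go(.627,.184,.23,15)
c=bot.get_calibration('wrist')
cv2.imwrite('pics/w1.png',bot.grab_frame('wrist'))
print(-c['R'].T@c['t'],proj(c,[.627,.184,.072]))
for g in [(.4391,-.09,.084),(.437,.0888,.068),(.445,.271,.076),(.616,.012,.05)]: print(proj(c,g))
"
```

```text
clock: 1.55
position: [0.6297, 0.1796, 0.2292]
tool_rot: [-1.317, 1.568, -2.626]
force: [-1.0, 0.9, 0.5]
grip_width: 0.0512
yaw 15 w [-0.03  0.05  0.18] t [-0.0008 -0.0015 -0.0049] at [0.6297 0.1796 0.2292] q [-0.56  0.61  0.3   1.54 -0.2   1.02  0.06] t 1.55
[0.60775187 0.26091169 0.35374089] [258.69145458 170.3747341 ]
[ 44.23808604 350.48440828]
[ 57.69120878 209.2760015 ]
[71.13357931 17.26838377]
[213.87200743 294.37988329]
```

View pics/w1.png

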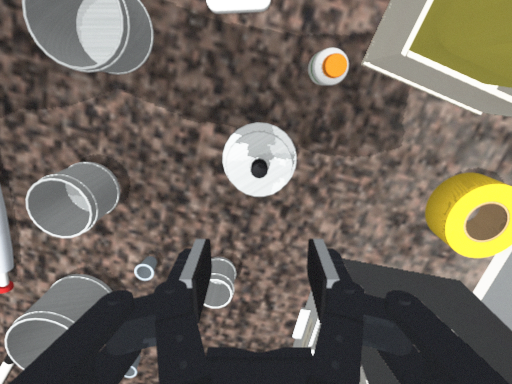

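```bash
cat >> h.py <<'E'
def knob(name,guess,zc,win=14,thr=70,im=None,c=None):
    if im is None:
        c=bot.get_calibration(name);im=bot.grab_frame(name)
    u,v=proj(c,[*guess,zc]);u,v=int(round(u)),int(round(v))
    w=(im[max(v-win,0):v+win+1,max(u-win,0):u+win+1].max(2)<thr).astype(np.uint8)
    n,_,st,ce=cv2.connectedComponentsWithStats(w)
    if n<2: print("no knob");return
    i=1+np.argmax(st[1:,4]);p=ce[i]+(max(u-win,0),max(v-win,0))
    q=ray(c,p,zc+.004)[0];print("knob px",p.round(1),"pred",(u,v),"area",st[i][4],"world",q.round(4));return q
E
python3 - <<'E'
from h import *
c=bot.get_calibration('wrist');im=cv2.imread('pics/w1.png')
q=knob("",(.627,.184),.062,im=im,c=c)
go(*q,.052+.021,15)
E
```

```text
knob px [258.9 167.9] pred (260, 171) area 226 world [0.6253 0.1876]
yaw 15 w [ 0.1  -0.04  0.2 ] t [ 0.1563 -0.0008 -0.0059] at [0.6282 0.1822 0.2293] q [-0.56  0.61  0.3   1.55 -0.2   1.02  0.05] t 1.6
```

```bash
python3 -m creep '[{"wx":0,"wy":0,"wz":0.2,"tx":0.05,"ty":-0.001,"tz":-0.005,"claw":0.55},{"wx":0,"wy":0,"wz":0.2,"tx":0.09,"ty":-0.001,"tz":-0.005,"claw":0.55},{"wx":0,"wy":0,"wz":0.2,"tx":0.12,"ty":-0.001,"tz":-0.005,"claw":0.55},{"wx":0,"wy":0,"wz":0.2,"tx":0.14,"ty":-0.001,"tz":-0.005,"claw":0.55},{"wx":0,"wy":0,"wz":0.2,"tx":0.157,"ty":-0.001,"tz":-0.005,"claw":0.55},{"wx":0,"wy":0,"wz":0.2,"tx":0.157,"ty":-0.001,"tz":-0.005,"claw":0.55}]'
python3 - <<'E'
from h import *
go(.6255,.187,.072,15)
c=bot.get_calibration('wrist')
im=bot.grab_frame('wrist');cv2.imwrite('pics/w2.png',im)
q=knob("",(.6255,.187),.062,im=im,c=c,win=30)
E
```

```text
clock: 2.2
position: [0.624, 0.1871, 0.0704]
tool_rot: [-1.797, 1.568, -3.104]
force: [-0.5, 0.2, 0.1]
grip_width: 0.0386
yaw 15 w [ 0.15 -0.04  0.18] t [-0.0016  0.0014  0.0005] at [0.624  0.1871 0.0704] q [-0.53  0.8   0.23  1.65 -0.25  0.73  0.09] t 2.2
knob px [265.1 266.4] pred (263, 260) area 1144 world [0.6267 0.1859]
```

View pics/w2.png

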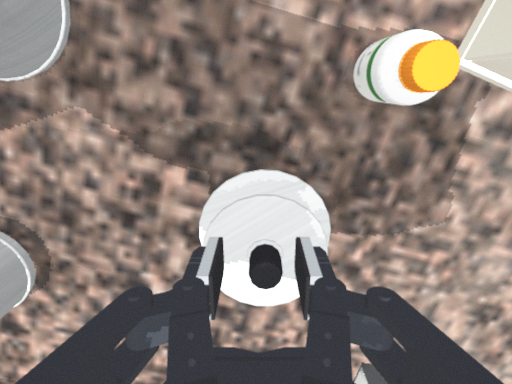

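```bash
python3 -m creep '[{"wx":0,"wy":0,"wz":0.2,"tx":0,"ty":0.002,"tz":0.001,"claw":1},{"wx":0,"wy":0,"wz":0.2,"tx":0,"ty":0.002,"tz":0.001,"claw":1},{"wx":0,"wy":0,"wz":0.2,"tx":0,"ty":0.002,"tz":0.001,"claw":1},{"wx":0,"wy":0,"wz":0.2,"tx":0,"ty":0.002,"tz":0.001,"claw":1},{"wx":0,"wy":0,"wz":0.2,"tx":0,"ty":0.002,"tz":0.001,"claw":1}]' 60
python3 - <<'E'
from h import *
go(.6255,.187,.22,15)
E
```

```text
clock: 2.75
position: [0.6278, 0.1869, 0.0729]
tool_rot: [1.766, 1.566, 0.459]
force: [2.2, 0.1, 6.8]
grip_width: 0.0142
yaw 15 w [ 0.13 -0.05 -0.25] t [-0.1471 -0.0016 -0.0008] at [0.6278 0.1869 0.0729] q [-0.53  0.8   0.24  1.65 -0.25  0.73  0.09] t 2.75
```

```bash
python3 -m creep '[{"wx":0,"wy":0,"wz":0,"tx":-0.01,"ty":0,"tz":0,"claw":1},{"wx":0,"wy":0,"wz":0,"tx":-0.025,"ty":0,"tz":0,"claw":1},{"wx":0,"wy":0,"wz":0,"tx":-0.04,"ty":0,"tz":0,"claw":1},{"wx":0,"wy":0,"wz":0,"tx":-0.08,"ty":0,"tz":0,"claw":1},{"wx":0,"wy":0,"wz":0,"tx":-0.12,"ty":0,"tz":0,"claw":1}]'
python3 - <<'E'
from h import *
im=bot.grab_frame('wrist');cv2.imwrite('pics/w3.png',im)
go(.4371,.0888,.19,15)
E
```

```text
clock: 3.25
position: [0.627, 0.1864, 0.1951]
tool_rot: [1.769, 1.567, 0.462]
force: [0.9, 0.1, -1.2]
grip_width: 0.014
yaw 15 w [ 0.1  -0.1  -0.71] t [ 0.0095 -0.2116  0.0446] at [0.6296 0.1869 0.2022] q [-0.56  0.63  0.29  1.58 -0.21  0.95  0.06] t 3.3
```

View pics/w3.png

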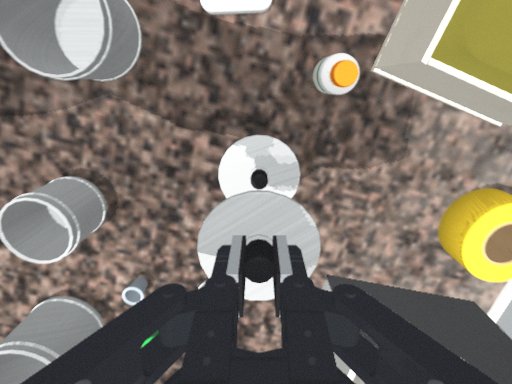

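```bash
cat >> h.py <<'E'
def rim(im,c,uv,z,open_=9,sat=45,val=70,save=None):
    C=-c["R"].T@c["t"]
    hsv=cv2.cvtColor(im,cv2.COLOR_BGR2HSV)
    m=((hsv[...,1]<sat)&(hsv[...,2]>val)).astype(np.uint8)*255
    m=cv2.morphologyEx(m,cv2.MORPH_CLOSE,np.ones((3,3)))
    m=cv2.morphologyEx(m,cv2.MORPH_OPEN,cv2.getStructuringElement(2,(open_,open_)))
    if save: cv2.imwrite(save,m)
    cs,_=cv2.findContours(m,cv2.RETR_EXTERNAL,cv2.CHAIN_APPROX_NONE)
    k=[q for q in cs if cv2.pointPolygonTest(q,tuple(map(float,uv)),True)>-4 and cv2.contourArea(q)>80]
    if not k: print("none");return
    q=max(k,key=cv2.contourArea)[:,0]
    h,w=im.shape[:2];q=q[(q[:,0]>1)&(q[:,0]<w-2)&(q[:,1]>1)&(q[:,1]<h-2)]
    ct,r,e=fit(ray(c,q,z),C);print("rim",ct.round(4),"diam",round(2e3*r,1),"res",round(1e3*e,2),cv2.boundingRect(q));return ct
E
python3 - <<'E'
from h import *
c=bot.get_calibration('wrist');im=bot.grab_frame('wrist');cv2.imwrite('pics/w4.png',im)
print(proj(c,(.437,.089,.068)),proj(c,(.445,.271,.076)))
rim(im,c,proj(c,(.437,.089,.068)),.068,save='pics/m4.png')
rim(im,c,proj(c,(.445,.271,.076)),.076)
knob('',(.626,.186),.036,im=im,c=c)
go(.4371,.0888,.19,15)
E
```

```text
[ 34.77648622 228.36154366] [44.95111053 19.72577662]
rim [0.4371 0.0886] diam 67.6 res 0.92 (2, 173, 105, 88)
rim [0.4586 0.2875] diam 120.1 res 0.28 (2, 2, 140, 86)
knob px [255.1 176.4] pred (254, 173) area 224 world [0.6277 0.184 ]
yaw 15 w [ 0.11 -0.1  -0.73] t [ 0.0068 -0.2116  0.0446] at [0.6296 0.187  0.1996] q [-0.56  0.64  0.29  1.58 -0.21  0.94  0.06] t 3.35
```

View pics/m4.png

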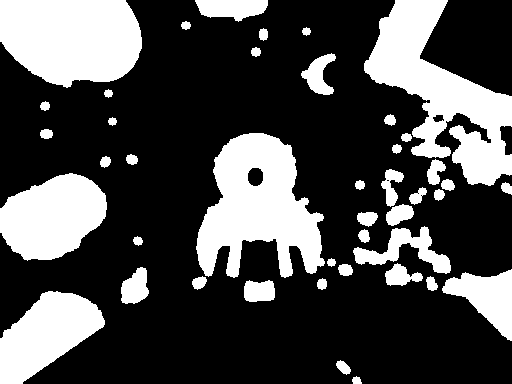

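```bash
python3 -m creep '[{"wx":0,"wy":0,"wz":-0.7,"tx":0.007,"ty":-0.212,"tz":0.045,"claw":1},{"wx":0,"wy":0,"wz":-0.7,"tx":0.007,"ty":-0.212,"tz":0.045,"claw":1},{"wx":0,"wy":0,"wz":-0.7,"tx":0.007,"ty":-0.212,"tz":0.045,"claw":1},{"wx":0,"wy":0,"wz":-0.7,"tx":0.007,"ty":-0.212,"tz":0.045,"claw":1},{"wx":0,"wy":0,"wz":-0.7,"tx":0.007,"ty":-0.212,"tz":0.045,"claw":1},{"wx":0,"wy":0,"wz":-0.7,"tx":0.007,"ty":-0.212,"tz":0.045,"claw":1},{"wx":0,"wy":0,"wz":-0.7,"tx":0.007,"ty":-0.212,"tz":0.045,"claw":1}]'
python3 - <<'E'
from h import *
im=bot.grab_frame('wrist');cv2.imwrite('pics/w5.png',im)
go(.4371,.0888,.093,15)
im=bot.grab_frame('scene');cv2.imwrite('pics/s5.png',cv2.resize(im[120:280,120:330],None,fx=3,fy=3))
E
```

```text
clock: 4.05
position: [0.4374, 0.0887, 0.1905]
tool_rot: [2.379, 1.568, 1.072]
force: [1.3, 0.8, -1.4]
grip_width: 0.0144
yaw 15 w [ 0.13 -0.11 -0.1 ] t [ 0.0973 -0.0008  0.0001] at [0.4377 0.0889 0.1903] q [-0.58  0.34  0.31  2.12 -0.16  0.7   0.1 ] t 4.1
```

View pics/w5.png

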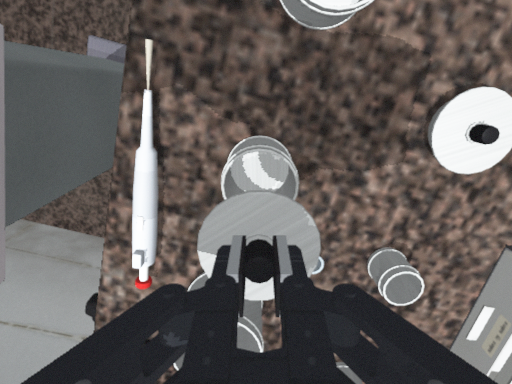

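View pics/s5.png

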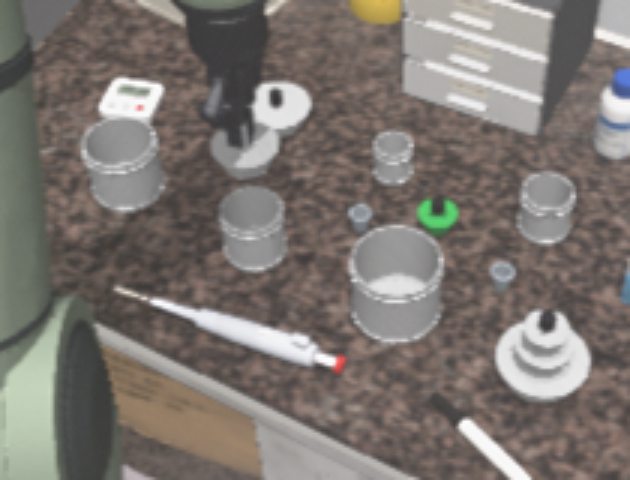

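```bash
python3 -m creep '[{"wx":0,"wy":0,"wz":0,"tx":0.03,"ty":-0.001,"tz":0,"claw":1},{"wx":0,"wy":0,"wz":0,"tx":0.06,"ty":-0.001,"tz":0,"claw":1},{"wx":0,"wy":0,"wz":0,"tx":0.075,"ty":-0.001,"tz":0,"claw":1},{"wx":0,"wy":0,"wz":0,"tx":0.083,"ty":-0.001,"tz":0,"claw":1},{"wx":0,"wy":0,"wz":0,"tx":0.09,"ty":-0.001,"tz":0,"claw":1},{"wx":0,"wy":0,"wz":0,"tx":0.09,"ty":-0.001,"tz":0,"claw":1}]'
python3 - <<'E'
from h import *
go(.4371,.0888,.093,15)
im=bot.grab_frame('wrist');cv2.imwrite('pics/w6.png',im)
E
```

```text
clock: 4.75
position: [0.4369, 0.0888, 0.0997]
tool_rot: [2.647, 1.569, 1.34]
force: [-0.1, 0.4, -0.7]
grip_width: 0.0145
yaw 15 w [ 0.13 -0.1  -0.05] t [0.0067 0.0002 0.0001] at [0.4369 0.0888 0.0997] q [-0.51  0.51  0.23  2.19 -0.25  0.47  0.18] t 4.75
```

View pics/w6.png

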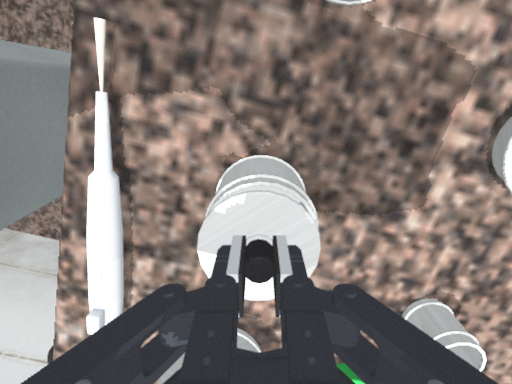

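```bash
python3 -m creep '[{"wx":0,"wy":0,"wz":0,"tx":0.004,"ty":0,"tz":0,"claw":1},{"wx":0,"wy":0,"wz":0,"tx":0.007,"ty":0,"tz":0,"claw":1},{"wx":0,"wy":0,"wz":0,"tx":0.008,"ty":0,"tz":0,"claw":1}]' ; python3 -m creep '[{"wx":0,"wy":0,"wz":0,"tx":0,"ty":0,"tz":0,"claw":0.6},{"wx":0,"wy":0,"wz":0,"tx":0,"ty":0,"tz":0,"claw":0.6},{"wx":0,"wy":0,"wz":0,"tx":0,"ty":0,"tz":0,"claw":0.6}]'; python3 -c "
from h import *
go(.6275,.1845,.19,15)"
```

```text
clock: 5.1
position: [0.4376, 0.0892, 0.0933]
tool_rot: [2.252, 1.567, 0.945]
force: [-11.7, -0.1, 58.7]
grip_width: 0.0146
clock: 5.4
position: [0.4377, 0.0892, 0.0934]
tool_rot: [2.202, 1.566, 0.895]
force: [0.9, 0.5, 0.3]
grip_width: 0.0342
yaw 15 w [ 0.13 -0.15 -0.2 ] t [-0.0958  0.2084 -0.0427] at [0.4377 0.0892 0.0934] q [-0.5   0.52  0.22  2.19 -0.26  0.45  0.19] t 5.4
```

```bash
python3 -m creep '[{"wx":0,"wy":0,"wz":0,"tx":-0.03,"ty":0,"tz":0,"claw":0.6},{"wx":0,"wy":0,"wz":0,"tx":-0.07,"ty":0.02,"tz":-0.005,"claw":0.6},{"wx":0,"wy":0,"wz":0,"tx":-0.08,"ty":0.208,"tz":-0.043,"claw":0.6},{"wx":0,"wy":0,"wz":0,"tx":-0.08,"ty":0.208,"tz":-0.043,"claw":0.6},{"wx":0,"wy":0,"wz":0,"tx":-0.06,"ty":0.208,"tz":-0.043,"claw":0.6},{"wx":0,"wy":0,"wz":0,"tx":-0.06,"ty":0.208,"tz":-0.043,"claw":0.6},{"wx":0,"wy":0,"wz":0,"tx":-0.02,"ty":0.208,"tz":-0.043,"claw":0.55},{"wx":0,"wy":0,"wz":0,"tx":-0.01,"ty":0.208,"tz":-0.043,"claw":0.55}]'
python3 - <<'E'
from h import *
c=bot.get_calibration('wrist');im=bot.grab_frame('wrist');cv2.imwrite('pics/w7.png',im)
q=knob('',(.6275,.1845),.036,im=im,c=c,win=22)
go(*q,.047,15)
im=bot.grab_frame('scene');cv2.imwrite('pics/s7.png',cv2.resize(im[120:280,120:330],None,fx=3,fy=3))
E
```

```text
clock: 6.2
position: [0.6257, 0.1848, 0.1001]
tool_rot: [-2.434, 1.568, 2.543]
force: [-1.6, -0.3, -0.9]
grip_width: 0.0383
knob px [262.2 216.5] pred (263, 215) area 505 world [0.627  0.1853]
yaw 15 w [ 0.13 -0.1   0.13] t [ 0.0534  0.0021 -0.0005] at [0.6252 0.1843 0.1004] q [-0.54  0.76  0.26  1.64 -0.26  0.78  0.1 ] t 6.25
```

View pics/w7.png

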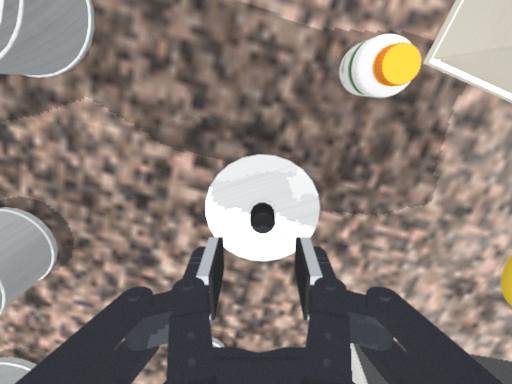

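View pics/s7.png

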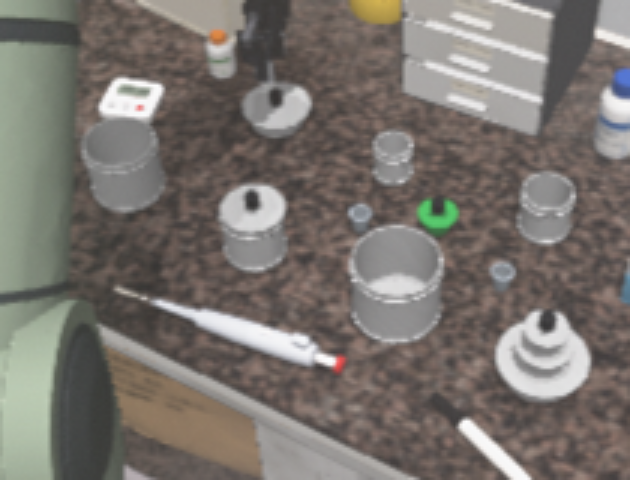

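```bash
python3 -m creep '[{"wx":0,"wy":0,"wz":0.1,"tx":0.03,"ty":0.002,"tz":-0.001,"claw":0.55},{"wx":0,"wy":0,"wz":0.1,"tx":0.045,"ty":0.002,"tz":-0.001,"claw":0.55},{"wx":0,"wy":0,"wz":0.1,"tx":0.052,"ty":0.002,"tz":-0.001,"claw":0.55},{"wx":0,"wy":0,"wz":0.1,"tx":0.052,"ty":0.002,"tz":-0.001,"claw":0.6},{"wx":0,"wy":0,"wz":0.1,"tx":0.052,"ty":0.002,"tz":-0.001,"claw":1},{"wx":0,"wy":0,"wz":0.1,"tx":0.052,"ty":0.002,"tz":-0.001,"claw":1},{"wx":0,"wy":0,"wz":0.1,"tx":0.052,"ty":0.002,"tz":-0.001,"claw":1},{"wx":0,"wy":0,"wz":0.1,"tx":0.052,"ty":0.002,"tz":-0.001,"claw":1}]' 60
python3 - <<'E'
from h import *
go(.627,.1855,.19,15)
E
```

```text
clock: 7.1
position: [0.6282, 0.1859, 0.0519]
tool_rot: [2.134, 1.567, 0.827]
force: [-0.5, 0.1, 7.8]
grip_width: 0.014
yaw 15 w [ 0.1  -0.12 -0.18] t [-0.1382 -0.0008 -0.0002] at [0.6282 0.1859 0.0519] q [-0.53  0.83  0.24  1.65 -0.27  0.69  0.11] t 7.1
```

Run:
```python
from h import *
im=bot.grab_frame('wrist');im2=bot.grab_frame('scene')
cv2.imwrite('pics/w8.png',np.hstack([cv2.resize(im[150:350,160:360],None,fx=2,fy=2),cv2.resize(im2[120:180,180:240],(400,400))]))
go(.627,.1855,.19,15)
```

```text
yaw 15 w [ 0.1  -0.12 -0.18] t [-0.1382 -0.0008 -0.0002] at [0.6282 0.1859 0.0518] q [-0.53  0.83  0.24  1.65 -0.27  0.69  0.11] t 7.2
```

View pics/w8.png

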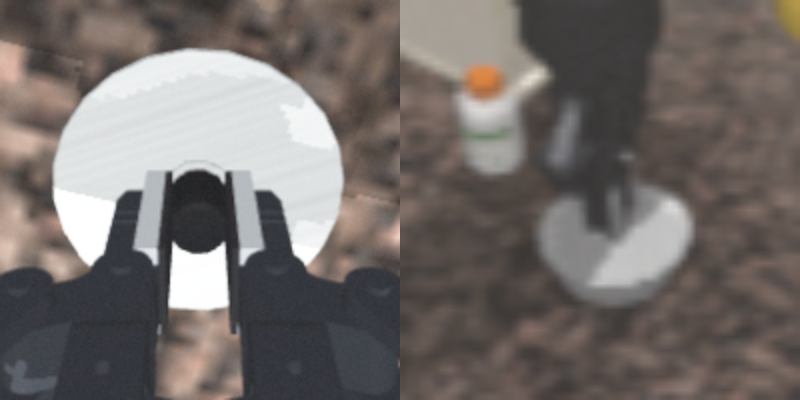

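```bash
python3 -m creep '[{"wx":0,"wy":0,"wz":0,"tx":-0.02,"ty":0,"tz":0,"claw":1},{"wx":0,"wy":0,"wz":0,"tx":-0.06,"ty":0,"tz":0,"claw":1},{"wx":0,"wy":0,"wz":0,"tx":-0.1,"ty":-0.03,"tz":0,"claw":1},{"wx":0,"wy":0,"wz":0,"tx":-0.14,"ty":-0.06,"tz":0,"claw":1},{"wx":0,"wy":0,"wz":0,"tx":-0.14,"ty":-0.06,"tz":0,"claw":1}]'
python3 - <<'E'
from h import *
c=bot.get_calibration('wrist');im=bot.grab_frame('wrist');cv2.imwrite('pics/w9.png',im)
print(proj(c,(.445,.271,.076)))
rim(im,c,proj(c,(.445,.271,.076)),.076,save='pics/m9.png')
t=cv2.imread('pics/top0.png')
go(.445,.2714,.19,15)
E
```

```text
clock: 7.7
position: [0.5694, 0.1694, 0.1971]
tool_rot: [1.951, 1.561, 0.643]
force: [1.0, 0.0, -1.2]
grip_width: 0.0139
[128.53313215  17.14897306]
rim [0.4494 0.2774] diam 94.0 res 0.48 (67, 2, 139, 80)
yaw 15 w [ 0.1  -0.19 -0.43] t [ 0.0046 -0.0943 -0.1304] at [0.57   0.17   0.1948] q [-0.6   0.55  0.31  1.75 -0.21  0.86  0.06] t 7.75
```

View pics/w9.png

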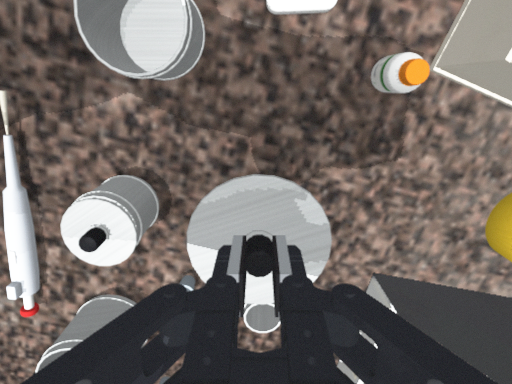

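```bash
python3 -m creep '[{"wx":0,"wy":0,"wz":-0.4,"tx":0.005,"ty":-0.1,"tz":-0.06,"claw":1},{"wx":0,"wy":0,"wz":-0.4,"tx":0.005,"ty":-0.1,"tz":-0.06,"claw":1},{"wx":0,"wy":0,"wz":-0.4,"tx":0.005,"ty":-0.1,"tz":-0.06,"claw":1},{"wx":0,"wy":0,"wz":-0.4,"tx":0.005,"ty":-0.1,"tz":-0.06,"claw":1}]'
python3 - <<'E'
from h import *
c=bot.get_calibration('wrist');im=bot.grab_frame('wrist');cv2.imwrite('pics/w10.png',im)
print(proj(c,(.445,.271,.076)))
rim(im,c,proj(c,(.445,.271,.076)),.076,save='pics/m10.png')
go(.445,.2714,.19,15)
E
```

```text
clock: 8.15
position: [0.4558, 0.2031, 0.1888]
tool_rot: [-2.871, 1.567, 2.108]
force: [0.6, -0.7, -1.2]
grip_width: 0.0135
[269.68868532 106.73397746]
rim [0.446 0.272] diam 81.9 res 0.57 (201, 39, 130, 120)
yaw 15 w [ 0.19 -0.19 -0.01] t [-0.0007  0.006  -0.0696] at [0.4575 0.2026 0.189 ] q [-0.77  0.42  0.31  2.   -0.19  0.75 -0.08] t 8.2
```

View pics/w10.png

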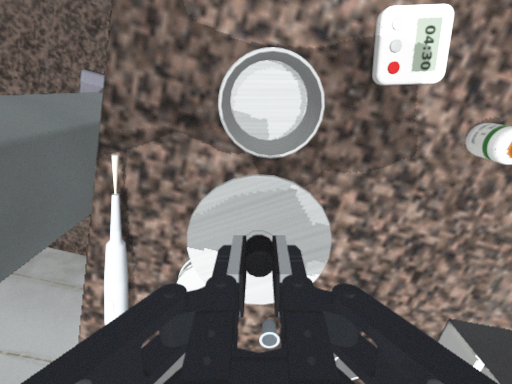

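```bash
python3 -m creep '[{"wx":0,"wy":0,"wz":0,"tx":0,"ty":0.006,"tz":-0.07,"claw":1},{"wx":0,"wy":0,"wz":0,"tx":0,"ty":0.006,"tz":-0.07,"claw":1},{"wx":0,"wy":0,"wz":0,"tx":0,"ty":0.006,"tz":-0.07,"claw":1},{"wx":0,"wy":0,"wz":0,"tx":0,"ty":0.006,"tz":-0.07,"claw":1},{"wx":0,"wy":0,"wz":0,"tx":0.02,"ty":0.006,"tz":-0.07,"claw":1}]'
python3 - <<'E'
from h import *
go(.4457,.2717,.109,15)
E
```

```text
clock: 8.7
position: [0.4468, 0.2713, 0.1704]
tool_rot: [2.458, 1.566, 1.15]
force: [0.0, 0.5, -2.5]
grip_width: 0.0136
yaw 15 w [ 0.1  -0.23 -0.19] t [ 0.0614 -0.0012 -0.0004] at [0.4468 0.2713 0.1704] q [-0.87  0.48  0.29  1.96 -0.2   0.73 -0.2 ] t 8.7
```

```bash
python3 -m creep '[{"wx":0,"wy":0,"wz":0,"tx":0.03,"ty":-0.001,"tz":0,"claw":1},{"wx":0,"wy":0,"wz":0,"tx":0.045,"ty":-0.001,"tz":0,"claw":1},{"wx":0,"wy":0,"wz":0,"tx":0.055,"ty":-0.001,"tz":0,"claw":1},{"wx":0,"wy":0,"wz":0,"tx":0.06,"ty":-0.001,"tz":0,"claw":1},{"wx":0,"wy":0,"wz":0,"tx":0.06,"ty":-0.001,"tz":0,"claw":1}]' ; python3 -m creep '[{"wx":0,"wy":0,"wz":0,"tx":0.002,"ty":0,"tz":0,"claw":1},{"wx":0,"wy":0,"wz":0,"tx":0.003,"ty":0,"tz":0,"claw":1},{"wx":0,"wy":0,"wz":0,"tx":0.003,"ty":0,"tz":0,"claw":1}]'
python3 - <<'E'
from h import *
go(.4457,.2717,.101,15)
im=bot.grab_frame('wrist');cv2.imwrite('pics/w11.png',im)
E
```

```text
clock: 9.2
position: [0.4465, 0.2709, 0.1103]
tool_rot: [2.429, 1.566, 1.121]
force: [0.2, -0.0, -1.5]
grip_width: 0.0139
clock: 9.5
position: [0.4467, 0.2711, 0.1076]
tool_rot: [2.354, 1.565, 1.046]
force: [1.5, 1.3, -1.3]
grip_width: 0.0141
yaw 15 w [ 0.06 -0.23 -0.23] t [ 0.0066 -0.0008 -0.0008] at [0.4467 0.2711 0.1076] q [-0.84  0.58  0.24  2.   -0.25  0.59 -0.16] t 9.5
```

View pics/w11.png

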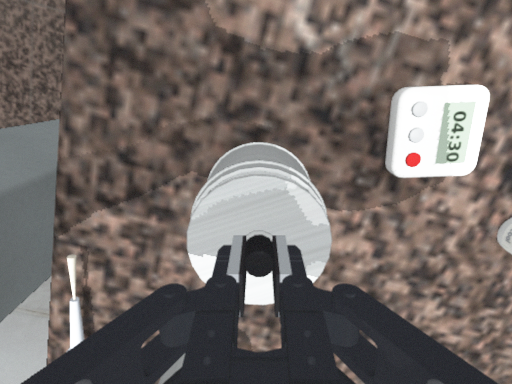

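```bash
python3 -m creep '[{"wx":0,"wy":0,"wz":0,"tx":0.003,"ty":0,"tz":0,"claw":1},{"wx":0,"wy":0,"wz":0,"tx":0.003,"ty":0,"tz":0,"claw":1}]'; python3 -m creep '[{"wx":0,"wy":0,"wz":0,"tx":0.003,"ty":0,"tz":0,"claw":1},{"wx":0,"wy":0,"wz":0,"tx":0.003,"ty":0,"tz":0,"claw":1}]'
```

```text
clock: 9.75
position: [0.4471, 0.2712, 0.106]
tool_rot: [2.35, 1.564, 1.041]
force: [-5.4, -2.6, 33.0]
grip_width: 0.0138
clock: 9.95
position: [0.4472, 0.2714, 0.1056]
tool_rot: [2.42, 1.562, 1.111]
force: [-16.3, -8.8, 67.3]
grip_width: 0.0138
```

```bash
python3 -m creep '[{"wx":0,"wy":0,"wz":0,"tx":-0.001,"ty":0,"tz":0,"claw":0.6},{"wx":0,"wy":0,"wz":0,"tx":-0.001,"ty":0,"tz":0,"claw":0.6},{"wx":0,"wy":0,"wz":0,"tx":-0.001,"ty":0,"tz":0,"claw":0.6},{"wx":0,"wy":0,"wz":0,"tx":-0.04,"ty":0,"tz":0,"claw":0.55},{"wx":0,"wy":0,"wz":0,"tx":-0.09,"ty":0,"tz":0,"claw":0.55},{"wx":0,"wy":0,"wz":0,"tx":-0.1,"ty":0,"tz":0.05,"claw":0.55},{"wx":0,"wy":0,"wz":0,"tx":-0.1,"ty":0,"tz":0.1,"claw":0.55}]'
python3 - <<'E'
from h import *
go(.441,-.257,.2,15)
im=bot.grab_frame('scene');cv2.imwrite('pics/s12.png',cv2.resize(im[120:280,120:330],None,fx=3,fy=3))
E
```

```text
clock: 10.65
position: [0.4731, 0.1753, 0.2065]
tool_rot: [2.279, 1.559, 0.974]
force: [0.8, -0.7, -0.1]
grip_width: 0.0383
yaw 15 w [ 0.22 -0.44 -0.51] t [ 0.0021 -0.1445  0.4087] at [0.4731 0.1753 0.2065] q [-0.72  0.4   0.33  1.98 -0.19  0.78 -0.02] t 10.65
```

View pics/s12.png

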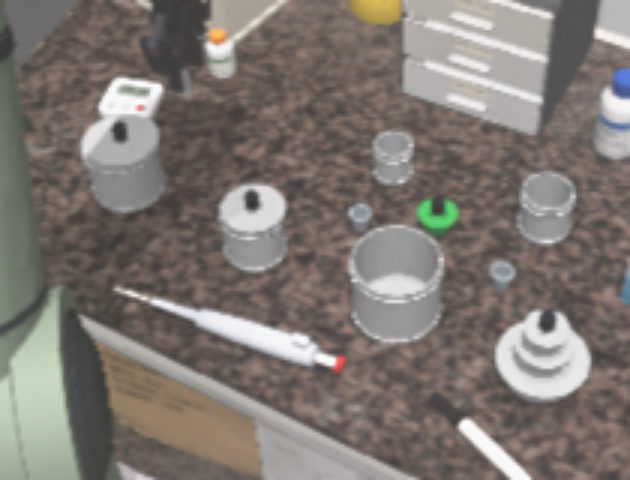

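```bash
python3 -m creep '[{"wx":0,"wy":-0.4,"wz":-0.5,"tx":0,"ty":-0.145,"tz":0.409,"claw":0.55},{"wx":0,"wy":-0.4,"wz":-0.5,"tx":0,"ty":-0.145,"tz":0.409,"claw":0.55},{"wx":0,"wy":-0.4,"wz":-0.5,"tx":0,"ty":-0.145,"tz":0.409,"claw":0.55},{"wx":0,"wy":-0.4,"wz":-0.5,"tx":0,"ty":-0.145,"tz":0.409,"claw":0.55},{"wx":0,"wy":-0.4,"wz":-0.5,"tx":0,"ty":-0.145,"tz":0.409,"claw":0.55},{"wx":0,"wy":-0.4,"wz":-0.5,"tx":0,"ty":-0.145,"tz":0.409,"claw":0.55},{"wx":0,"wy":-0.4,"wz":-0.5,"tx":0,"ty":-0.145,"tz":0.409,"claw":0.55},{"wx":0,"wy":-0.4,"wz":-0.5,"tx":0,"ty":-0.145,"tz":0.409,"claw":0.55}]';python3 -c "
from h import *
go(.441,-.257,.18,15)"
```

```text
clock: 11.5
position: [0.4407, -0.2257, 0.2031]
tool_rot: [-0.506, 1.568, -1.821]
force: [1.3, 0.7, -0.8]
grip_width: 0.0386
yaw 15 w [-0.32  0.16  0.09] t [ 0.0232 -0.0076  0.0303] at [ 0.4407 -0.2257  0.2031] q [ 0.04  0.41  0.41  2.   -0.22  0.78  0.83] t 11.5
```

```bash
python3 -m creep '[{"wx":0,"wy":0,"wz":0,"tx":0.02,"ty":-0.008,"tz":0.03,"claw":0.55},{"wx":0,"wy":0,"wz":0,"tx":0.04,"ty":-0.008,"tz":0.03,"claw":0.55},{"wx":0,"wy":0,"wz":0,"tx":0.04,"ty":-0.008,"tz":0.03,"claw":0.55}]';python3 - <<'E'
from h import *
c=bot.get_calibration('wrist');im=bot.grab_frame('wrist');cv2.imwrite('pics/w13.png',im)
q=knob('',(.441,-.257),.088,im=im,c=c,win=22)
go(*q,.078+.021,15)
E
```

```text
clock: 11.8
position: [0.439, -0.2571, 0.1609]
tool_rot: [-1.47, 1.566, -2.787]
force: [-0.6, 0.6, 0.3]
grip_width: 0.0385
knob px [262.2 211.2] pred (263, 210) area 516 world [ 0.4402 -0.2567]
yaw 15 w [-0.35  0.07  0.23] t [0.0633 0.0006 0.0001] at [ 0.4398 -0.2566  0.1623] q [ 0.13  0.49  0.38  2.   -0.27  0.7   0.93] t 11.85
```

View pics/w13.png

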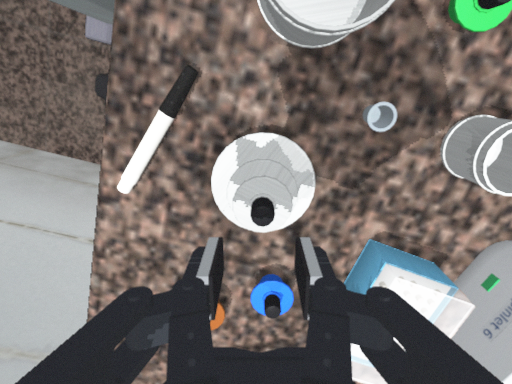

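```bash
python3 -m creep '[{"wx":-0.3,"wy":0,"wz":0.2,"tx":0.035,"ty":0,"tz":0,"claw":0.55},{"wx":-0.3,"wy":0,"wz":0.2,"tx":0.055,"ty":0,"tz":0,"claw":0.55},{"wx":-0.3,"wy":0,"wz":0.2,"tx":0.064,"ty":0,"tz":0,"claw":0.55},{"wx":-0.3,"wy":0,"wz":0.2,"tx":0.064,"ty":0,"tz":0,"claw":0.55},{"wx":-0.3,"wy":0,"wz":0.2,"tx":0.064,"ty":0,"tz":0,"claw":1},{"wx":-0.3,"wy":0,"wz":0.2,"tx":0.064,"ty":0,"tz":0,"claw":1},{"wx":-0.3,"wy":0,"wz":0.2,"tx":0.064,"ty":0,"tz":0,"claw":1},{"wx":-0.3,"wy":0,"wz":0.2,"tx":0.064,"ty":0,"tz":0,"claw":1}]' 60; python3 -c "
from h import *
go(.616,.012,.19,15)"
```

```text
clock: 12.65
position: [0.44, -0.2569, 0.099]
tool_rot: [0.317, 1.569, -0.993]
force: [0.3, 0.6, 6.5]
grip_width: 0.0143
yaw 15 w [-0.05  0.11 -0.04] t [-0.0913  0.2395 -0.2142] at [ 0.44   -0.2569  0.099 ] q [ 0.18  0.59  0.31  2.03 -0.33  0.56  0.98] t 12.65
```

Lift straight up 30 mm+, then look to see that only the top lid came.

```bash
python3 -m creep '[{"wx":0,"wy":0,"wz":0,"tx":-0.01,"ty":0,"tz":0,"claw":1},{"wx":0,"wy":0,"wz":0,"tx":-0.025,"ty":0,"tz":0,"claw":1},{"wx":0,"wy":0,"wz":0,"tx":-0.04,"ty":0,"tz":0,"claw":1},{"wx":0,"wy":0,"wz":0,"tx":-0.08,"ty":0,"tz":0,"claw":1},{"wx":0,"wy":0,"wz":0,"tx":-0.09,"ty":0,"tz":0,"claw":1}]'
python3 - <<'E'
from h import *
c=bot.get_calibration('wrist');im=bot.grab_frame('wrist');cv2.imwrite('pics/w14.png',im)
q=knob('',(.44,-.257),.062,im=im,c=c,win=16)
rim(im,c,proj(c,(.626,-.179,.06)),.06)
go(.616,.012,.19,15)
E
```

```text
clock: 13.15
position: [0.4407, -0.2575, 0.1926]
tool_rot: [0.725, 1.565, -0.585]
force: [-0.4, 0.6, -1.1]
grip_width: 0.0143
knob px [258.9 184.8] pred (259, 183) area 304 world [ 0.4404 -0.2577]
rim [ 0.6281 -0.1793] diam 56.9 res 1.3 (420, 111, 90, 73)
yaw 15 w [-0.06  0.25 -0.25] t [ 0.0027  0.2386 -0.2152] at [ 0.4409 -0.2574  0.1926] q [ 0.11  0.44  0.4   1.97 -0.25  0.76  0.91] t 13.2
```

View pics/w14.png

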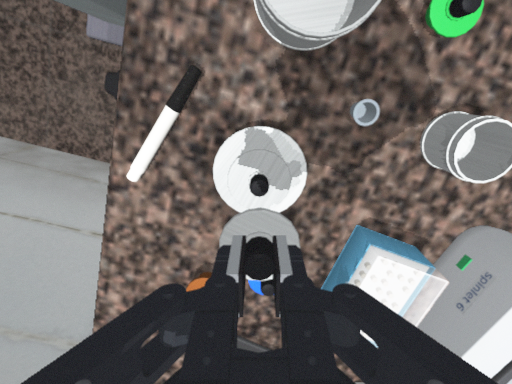

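```bash
python3 -m creep '[{"wx":0,"wy":0,"wz":0,"tx":0,"ty":0.21,"tz":-0.145,"claw":1},{"wx":0,"wy":0,"wz":0,"tx":0,"ty":0.21,"tz":-0.145,"claw":1},{"wx":0,"wy":0,"wz":0,"tx":0,"ty":0.21,"tz":-0.145,"claw":1},{"wx":0,"wy":0,"wz":0,"tx":0,"ty":0.21,"tz":-0.145,"claw":1},{"wx":0,"wy":0,"wz":0,"tx":0,"ty":0.21,"tz":-0.145,"claw":1},{"wx":0,"wy":0,"wz":0,"tx":0,"ty":0.21,"tz":-0.145,"claw":1},{"wx":0,"wy":0,"wz":0,"tx":0,"ty":0.21,"tz":-0.145,"claw":1}]'
python3 - <<'E'
from h import *
c=bot.get_calibration('wrist');im=bot.grab_frame('wrist');cv2.imwrite('pics/w15.png',im)
q=rim(im,c,proj(c,(.616,.012,.05)),.05)
rim(im,c,proj(c,(.439,-.09,.084)),.084)
go(*q,.13,15)
E
```

```text
clock: 13.9
position: [0.6066, -0.0616, 0.1919]
tool_rot: [0.665, 1.566, -0.643]
force: [-1.5, -0.5, -0.1]
grip_width: 0.014
rim [0.6152 0.0123] diam 45.4 res 0.22 (264, 73, 55, 57)
rim [ 0.4404 -0.0896] diam 94.0 res 0.53 (2, 103, 145, 125)
yaw 15 w [-0.04  0.26 -0.18] t [ 0.0619  0.0283 -0.0709] at [ 0.6059 -0.0633  0.1922] q [-0.25  0.59  0.38  1.72 -0.27  0.88  0.5 ] t 13.95
```

View pics/w15.png

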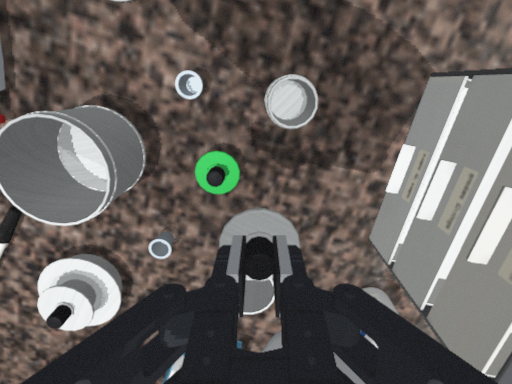

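```bash
python3 - <<'E'
from h import *
c=bot.get_calibration('wrist')
print(ray(c,[(371,240),(435,75)],0),ray(c,[(371,240),(435,75)],.1))
E
python3 -m creep '[{"wx":0,"wy":0.2,"wz":-0.2,"tx":0,"ty":0.028,"tz":-0.071,"claw":1},{"wx":0,"wy":0.2,"wz":-0.2,"tx":0,"ty":0.028,"tz":-0.071,"claw":1},{"wx":0,"wy":0.2,"wz":-0.2,"tx":0,"ty":0.028,"tz":-0.071,"claw":1},{"wx":0,"wy":0.2,"wz":-0.2,"tx":0.01,"ty":0.028,"tz":-0.071,"claw":1},{"wx":0,"wy":0.2,"wz":-0.2,"tx":0.04,"ty":0.028,"tz":-0.071,"claw":1},{"wx":0,"wy":0.2,"wz":-0.2,"tx":0.06,"ty":0.028,"tz":-0.071,"claw":1},{"wx":0,"wy":0.2,"wz":-0.2,"tx":0.06,"ty":0.028,"tz":-0.071,"claw":1}]'
python3 - <<'E'
from h import *
im=bot.grab_frame('wrist');cv2.imwrite('pics/w16.png',im)
go(.6153,.0121,.082,15)
E
```

```text
[[ 0.75830661 -0.11772677]
 [ 0.75006242  0.07022445]] [[ 0.70294982 -0.07476855]
 [ 0.69731078  0.05379041]]
clock: 14.65
position: [0.6129, 0.01, 0.1292]
tool_rot: [-1.37, 1.566, -2.683]
force: [0.2, -0.4, 0.1]
grip_width: 0.0142
yaw 15 w [-0.18  0.08  0.17] t [ 0.0489  0.002  -0.0015] at [0.6139 0.0102 0.1309] q [-0.35  0.68  0.35  1.74 -0.3   0.78  0.41] t 14.7
```

View pics/w16.png

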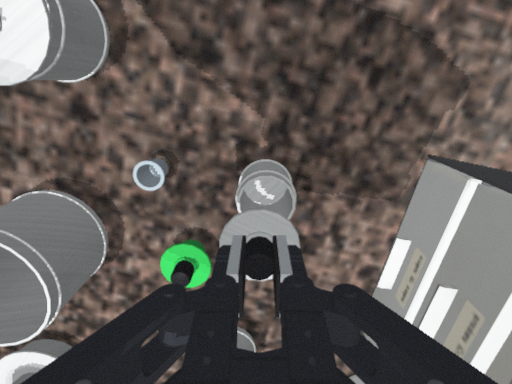

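```bash
python3 -m creep '[{"wx":-0.2,"wy":0,"wz":0.2,"tx":0.02,"ty":0.001,"tz":-0.002,"claw":1},{"wx":-0.2,"wy":0,"wz":0.2,"tx":0.03,"ty":0.001,"tz":-0.002,"claw":1},{"wx":-0.2,"wy":0,"wz":0.2,"tx":0.04,"ty":0.001,"tz":-0.002,"claw":1},{"wx":-0.2,"wy":0,"wz":0.2,"tx":0.048,"ty":0.001,"tz":-0.002,"claw":1},{"wx":-0.2,"wy":0,"wz":0.2,"tx":0.052,"ty":0.001,"tz":-0.002,"claw":1},{"wx":-0.2,"wy":0,"wz":0.2,"tx":0.052,"ty":0.001,"tz":-0.002,"claw":1}]'
python3 - <<'E'
from h import *
im=bot.grab_frame('wrist');cv2.imwrite('pics/w17.png',im[120:330,130:400])
go(.6153,.0121,.0755,15)
E
```

```text
clock: 15.3
position: [0.6141, 0.0122, 0.0787]
tool_rot: [0.038, 1.569, -1.271]
force: [-0.6, -0.1, -0.8]
grip_width: 0.0141
yaw 15 w [ 0.01  0.08 -0.03] t [0.0036 0.001  0.0004] at [0.6143 0.0122 0.0791] q [-0.32  0.75  0.31  1.76 -0.33  0.68  0.43] t 15.35
```

View pics/w17.png

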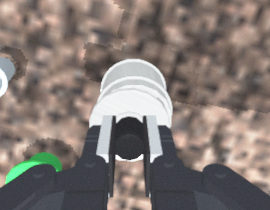

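```bash
python3 -m creep '[{"wx":0,"wy":0,"wz":0,"tx":0.003,"ty":0.001,"tz":0,"claw":1},{"wx":0,"wy":0,"wz":0,"tx":0.004,"ty":0.001,"tz":0,"claw":1}]'
```

```text
clock: 15.55
position: [0.6159, 0.0125, 0.076]
tool_rot: [0.882, 1.568, -0.426]
force: [-6.8, 1.6, 27.5]
grip_width: 0.0141
```

Contact at 0.076 = rim + 26 mm, as expected when seated. Release and retreat up, then check.

```bash
python3 -m creep '[{"wx":0,"wy":0,"wz":0,"tx":0,"ty":0,"tz":0,"claw":0.6},{"wx":0,"wy":0,"wz":0,"tx":0,"ty":0,"tz":0,"claw":0.6},{"wx":0,"wy":0,"wz":0,"tx":0,"ty":0,"tz":0,"claw":0.6},{"wx":0,"wy":0,"wz":0,"tx":-0.03,"ty":0,"tz":0,"claw":0.55},{"wx":0,"wy":0,"wz":0,"tx":-0.07,"ty":0,"tz":0,"claw":0.55},{"wx":0,"wy":0,"wz":0,"tx":-0.1,"ty":-0.02,"tz":0.02,"claw":0.55}]'
python3 - <<'E'
from h import *
go(.4404,-.2577,.14,15)
im=bot.grab_frame('wrist');cv2.imwrite('pics/w18.png',im)
E
```

```text
clock: 16.15
position: [0.6028, -0.0091, 0.1776]
tool_rot: [1.358, 1.567, 0.054]
force: [0.2, -1.0, 0.4]
grip_width: 0.0385
yaw 15 w [ 0.25  0.05 -0.21] t [ 0.0369 -0.2222  0.1971] at [ 0.6028 -0.0091  0.1776] q [-0.34  0.6   0.37  1.74 -0.28  0.85  0.43] t 16.15
```

View pics/w18.png

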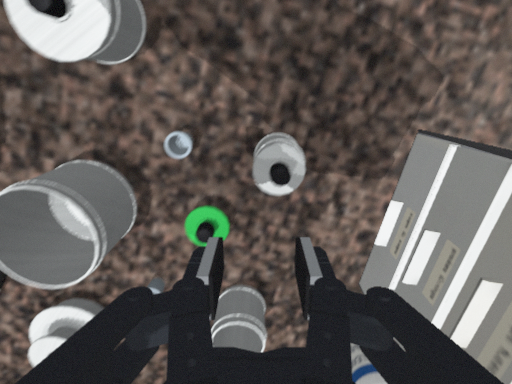

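XS lid seated. Back to the right pile for the S lid (knob mid z = 62 mm).

```bash
python3 -m creep '[{"wx":0,"wy":0,"wz":-0.2,"tx":0,"ty":-0.222,"tz":0.197,"claw":0.55},{"wx":0,"wy":0,"wz":-0.2,"tx":0,"ty":-0.222,"tz":0.197,"claw":0.55},{"wx":0,"wy":0,"wz":-0.2,"tx":0,"ty":-0.222,"tz":0.197,"claw":0.55},{"wx":0,"wy":0,"wz":-0.2,"tx":0,"ty":-0.222,"tz":0.197,"claw":0.55},{"wx":0,"wy":0,"wz":-0.2,"tx":0,"ty":-0.222,"tz":0.197,"claw":0.55},{"wx":0,"wy":0,"wz":-0.2,"tx":0.01,"ty":-0.222,"tz":0.197,"claw":0.55},{"wx":0,"wy":0,"wz":-0.2,"tx":0.04,"ty":-0.222,"tz":0.197,"claw":0.55},{"wx":0,"wy":0,"wz":-0.2,"tx":0.04,"ty":-0.222,"tz":0.197,"claw":0.55}]'
python3 - <<'E'
from h import *
c=bot.get_calibration('wrist');im=bot.grab_frame('wrist');cv2.imwrite('pics/w19.png',im)
q=knob('',(.4404,-.2577),.062,im=im,c=c,win=22)
go(*q,.052+.021,15)
E
```

```text
clock: 17.0
position: [0.4359, -0.2641, 0.1392]
tool_rot: [-0.104, 1.569, -1.418]
force: [-0.1, 0.8, -0.3]
grip_width: 0.0387
knob px [268.3 201.9] pred (268, 200) area 496 world [ 0.4403 -0.2575]
yaw 15 w [-0.17  0.13 -0.05] t [ 0.0676  0.0046 -0.0052] at [ 0.4371 -0.2635  0.1406] q [ 0.16  0.53  0.36  2.01 -0.29  0.65  0.96] t 17.05
```

View pics/w19.png

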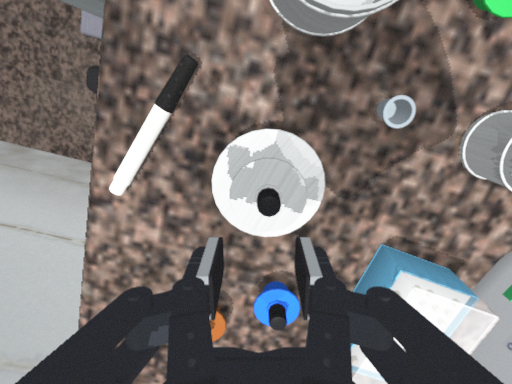

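```bash
python3 -m creep '[{"wx":0,"wy":0,"wz":0,"tx":0.035,"ty":0.0045,"tz":-0.005,"claw":0.55},{"wx":0,"wy":0,"wz":0,"tx":0.055,"ty":0.0045,"tz":-0.005,"claw":0.55},{"wx":0,"wy":0,"wz":0,"tx":0.068,"ty":0.0045,"tz":-0.005,"claw":0.55},{"wx":0,"wy":0,"wz":0,"tx":0.068,"ty":0.0045,"tz":-0.005,"claw":0.55},{"wx":0,"wy":0,"wz":0,"tx":0.068,"ty":0.0045,"tz":-0.005,"claw":1},{"wx":0,"wy":0,"wz":0,"tx":0.068,"ty":0.0045,"tz":-0.005,"claw":1},{"wx":0,"wy":0,"wz":0,"tx":0.068,"ty":0.0045,"tz":-0.005,"claw":1},{"wx":0,"wy":0,"wz":0,"tx":0.068,"ty":0.0045,"tz":-0.005,"claw":1}]' 60; python3 -m creep '[{"wx":0,"wy":0,"wz":0,"tx":-0.01,"ty":0,"tz":0,"claw":1},{"wx":0,"wy":0,"wz":0,"tx":-0.025,"ty":0,"tz":0,"claw":1},{"wx":0,"wy":0,"wz":0,"tx":-0.04,"ty":0,"tz":0,"claw":1},{"wx":0,"wy":0,"wz":0,"tx":-0.08,"ty":0,"tz":0,"claw":1},{"wx":0,"wy":0,"wz":0,"tx":-0.11,"ty":0,"tz":0,"claw":1},{"wx":0,"wy":0,"wz":0,"tx":-0.11,"ty":0,"tz":0,"claw":1}]'
python3 - <<'E'
from h import *
c=bot.get_calibration('wrist');im=bot.grab_frame('wrist');cv2.imwrite('pics/w20.png',im)
q=knob('',(.44,-.257),.036,im=im,c=c,win=16)
rim(im,c,proj(c,(.626,-.179,.06)),.06)
go(.61,-.24,.19,15)
go(.626,-.179,.19,15)
E
```

```text
clock: 17.85
position: [0.4409, -0.2578, 0.0734]
tool_rot: [0.613, 1.567, -0.699]
force: [0.6, 0.3, 6.9]
grip_width: 0.0145
clock: 18.45
position: [0.4418, -0.2584, 0.1876]
tool_rot: [0.829, 1.561, -0.483]
force: [0.8, -0.6, -1.6]
grip_width: 0.0146
knob px [258.3 176.6] pred (257, 174) area 259 world [ 0.4413 -0.2578]
rim [ 0.6272 -0.1792] diam 56.8 res 0.75 (420, 108, 90, 76)
yaw 15 w [-0.17  0.29 -0.31] t [-0.0032  0.1677  0.026 ] at [ 0.4413 -0.2578  0.1857] q [ 0.11  0.45  0.4   1.98 -0.25  0.75  0.92] t 18.5
yaw 15 w [-0.17  0.29 -0.31] t [-0.0034  0.1988 -0.0289] at [ 0.4413 -0.2578  0.1857] q [ 0.11  0.45  0.4   1.98 -0.25  0.75  0.92] t 18.5
```

View pics/w20.png

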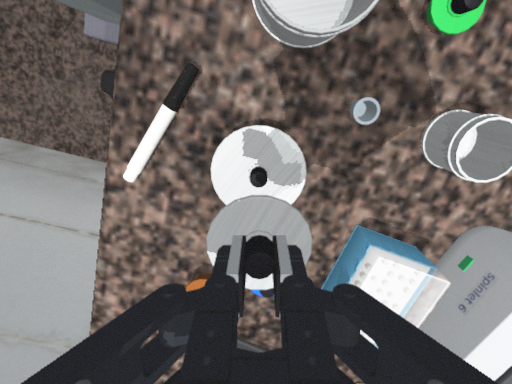

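Run:
```python
from h import *
c=bot.get_calibration('top')
for z in (0,.08,.15): print(z,ray(c,[(329,132),(331,145),(340,90),(342,178),(343,150)],z).round(3).tolist())
```

```text
0 [[0.713, -0.267], [0.673, -0.273], [0.847, -0.302], [0.574, -0.304], [0.658, -0.308]]
0.08 [[0.685, -0.251], [0.648, -0.257], [0.809, -0.283], [0.557, -0.285], [0.635, -0.289]]
0.15 [[0.661, -0.237], [0.627, -0.242], [0.776, -0.267], [0.542, -0.269], [0.615, -0.273]]
```

```bash
python3 -m creep '[{"wx":0,"wy":0.3,"wz":-0.3,"tx":-0.004,"ty":0.15,"tz":-0.07,"claw":1},{"wx":0,"wy":0.3,"wz":-0.3,"tx":-0.004,"ty":0.15,"tz":-0.07,"claw":1},{"wx":0,"wy":0.3,"wz":-0.3,"tx":-0.004,"ty":0.16,"tz":-0.07,"claw":1},{"wx":0,"wy":0.3,"wz":-0.3,"tx":-0.004,"ty":0.199,"tz":-0.029,"claw":1},{"wx":0,"wy":0.3,"wz":-0.3,"tx":-0.004,"ty":0.199,"tz":-0.029,"claw":1},{"wx":0,"wy":0.3,"wz":-0.3,"tx":-0.004,"ty":0.199,"tz":-0.029,"claw":1},{"wx":0,"wy":0.3,"wz":-0.3,"tx":-0.004,"ty":0.199,"tz":-0.029,"claw":1},{"wx":0,"wy":0.3,"wz":-0.3,"tx":0.01,"ty":0.199,"tz":-0.029,"claw":1}]'
python3 - <<'E'
from h import *
c=bot.get_calibration('wrist');im=bot.grab_frame('wrist');cv2.imwrite('pics/w21.png',im)
im=bot.grab_frame('scene');cv2.imwrite('pics/s21.png',cv2.resize(im[100:280,200:420],None,fx=3,fy=3))
rim(im,c,proj(c,(.626,-.179,.06)),.06)
go(.6265,-.179,.09,15)
E
```

```text
clock: 19.3
position: [0.6261, -0.1793, 0.1774]
tool_rot: [1.28, 1.569, -0.032]
force: [1.4, -0.0, -1.2]
grip_width: 0.014
rim [ 0.5513 -0.3784] diam 260.5 res 7.06 (2, 2, 346, 380)
yaw 15 w [-0.18 -0.1   0.13] t [0.0847 0.0018 0.0011] at [ 0.6247 -0.1785  0.1747] q [-0.05  0.68  0.38  1.61 -0.29  0.92  0.69] t 19.4
```

View pics/w21.png

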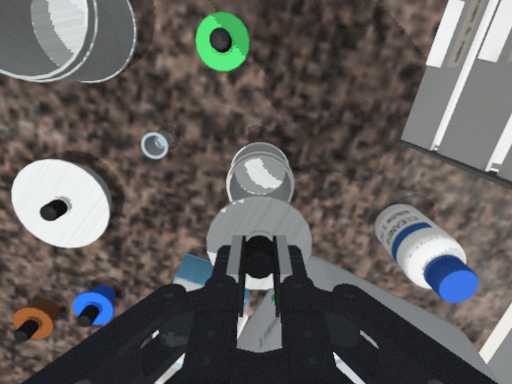

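View pics/s21.png

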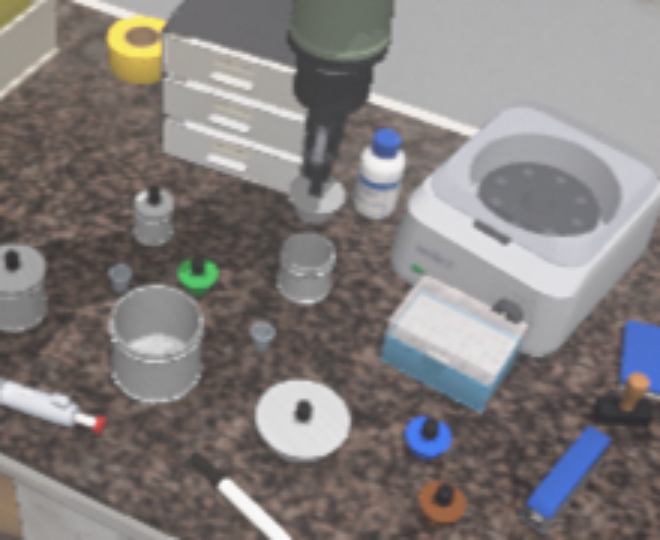

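```bash
python3 -m creep '[{"wx":0,"wy":0,"wz":0,"tx":0.03,"ty":0.002,"tz":0.001,"claw":1},{"wx":0,"wy":0,"wz":0,"tx":0.055,"ty":0.002,"tz":0.001,"claw":1},{"wx":0,"wy":0,"wz":0,"tx":0.07,"ty":0.002,"tz":0.001,"claw":1},{"wx":0,"wy":0,"wz":0,"tx":0.08,"ty":0.002,"tz":0.001,"claw":1},{"wx":0,"wy":0,"wz":0,"tx":0.084,"ty":0.002,"tz":0.001,"claw":1},{"wx":0,"wy":0,"wz":0,"tx":0.084,"ty":0.002,"tz":0.001,"claw":1}]'
python3 - <<'E'
from h import *
im=bot.grab_frame('wrist');cv2.imwrite('pics/w22.png',im[120:330,130:400])
go(.6265,-.179,.0855,15)
E
```

```text
clock: 20.0
position: [0.6268, -0.179, 0.0909]
tool_rot: [-2.219, 1.568, 2.752]
force: [0.7, -0.3, -0.6]
grip_width: 0.0144
yaw 15 w [-0.19 -0.08  0.09] t [ 0.0059 -0.0005 -0.0002] at [ 0.627  -0.179   0.0914] q [-0.02  0.78  0.33  1.65 -0.33  0.77  0.72] t 20.05
```

View pics/w22.png

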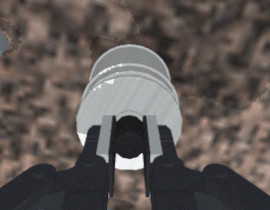

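```bash
python3 -m creep '[{"wx":0,"wy":0,"wz":0,"tx":0.004,"ty":0,"tz":0,"claw":1},{"wx":0,"wy":0,"wz":0,"tx":0.006,"ty":0,"tz":0,"claw":1},{"wx":0,"wy":0,"wz":0,"tx":0.006,"ty":0,"tz":0,"claw":1}]'
```

```text
clock: 20.35
position: [0.6275, -0.1791, 0.0863]
tool_rot: [-2.821, 1.57, 2.15]
force: [-2.8, 1.9, 10.3]
grip_width: 0.0146
```

```bash
python3 -m creep '[{"wx":0,"wy":0,"wz":0,"tx":0.001,"ty":0,"tz":0,"claw":1},{"wx":0,"wy":0,"wz":0,"tx":0.001,"ty":0,"tz":0,"claw":1}]'; python3 -m creep '[{"wx":0,"wy":0,"wz":0,"tx":0,"ty":0,"tz":0,"claw":0.6},{"wx":0,"wy":0,"wz":0,"tx":0,"ty":0,"tz":0,"claw":0.6},{"wx":0,"wy":0,"wz":0,"tx":0,"ty":0,"tz":0,"claw":0.6},{"wx":0,"wy":0,"wz":0,"tx":-0.03,"ty":0,"tz":0,"claw":0.55},{"wx":0,"wy":0,"wz":0,"tx":-0.07,"ty":0,"tz":0,"claw":0.55},{"wx":0,"wy":0,"wz":0,"tx":-0.08,"ty":-0.03,"tz":0.0,"claw":0.55}]'
python3 - <<'E'
from h import *
go(.441,-.2578,.1,15)
im=bot.grab_frame('wrist');cv2.imwrite('pics/w23.png',im)
E
```

```text
clock: 20.55
position: [0.6276, -0.1791, 0.0864]
tool_rot: [2.747, 1.57, 1.435]
force: [-3.9, 1.1, 12.5]
grip_width: 0.0142
clock: 21.15
position: [0.602, -0.1861, 0.1696]
tool_rot: [1.349, 1.565, 0.04]
force: [-0.3, -1.1, -0.8]
grip_width: 0.0387
yaw 15 w [-0.03  0.07 -0.33] t [ 0.0686 -0.1744  0.0276] at [ 0.602  -0.1861  0.1696] q [-0.04  0.65  0.37  1.68 -0.29  0.87  0.72] t 21.15
```

View pics/w23.png

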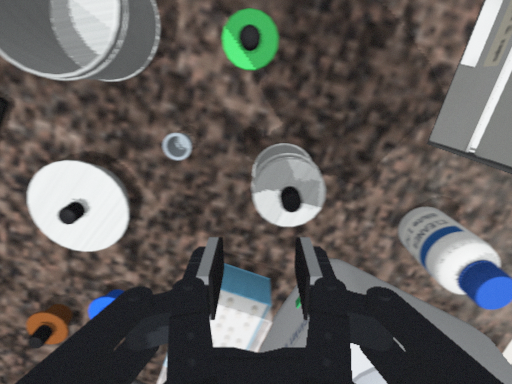

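Seated. Now the XL lid.

```bash
python3 -m creep '[{"wx":0,"wy":0,"wz":-0.3,"tx":0,"ty":-0.1,"tz":-0.01,"claw":0.55},{"wx":0,"wy":0,"wz":-0.3,"tx":0,"ty":-0.1,"tz":0,"claw":0.55},{"wx":0,"wy":0,"wz":-0.3,"tx":0,"ty":-0.174,"tz":0.028,"claw":0.55},{"wx":0,"wy":0,"wz":-0.3,"tx":0,"ty":-0.174,"tz":0.028,"claw":0.55},{"wx":0,"wy":0,"wz":-0.3,"tx":0.03,"ty":-0.174,"tz":0.028,"claw":0.55},{"wx":0,"wy":0,"wz":-0.3,"tx":0.06,"ty":-0.174,"tz":0.028,"claw":0.55},{"wx":0,"wy":0,"wz":-0.3,"tx":0.07,"ty":-0.174,"tz":0.028,"claw":0.55}]'
python3 - <<'E'
from h import *
c=bot.get_calibration('wrist');im=bot.grab_frame('wrist');cv2.imwrite('pics/w24.png',im)
q=knob('',(.441,-.2578),.036,im=im,c=c,win=22)
go(*q,.026+.021,15)
E
```

```text
clock: 21.9
position: [0.4338, -0.2602, 0.0973]
tool_rot: [-1.688, 1.566, -3.003]
force: [0.2, 0.2, -0.0]
grip_width: 0.0385
knob px [272.  217.2] pred (272, 215) area 578 world [ 0.441  -0.2573]
yaw 15 w [-0.29 -0.05  0.33] t [ 0.05    0.0079 -0.0008] at [ 0.4338 -0.2601  0.097 ] q [ 0.19  0.6   0.32  2.04 -0.33  0.56  0.99] t 21.95
```

View pics/w24.png

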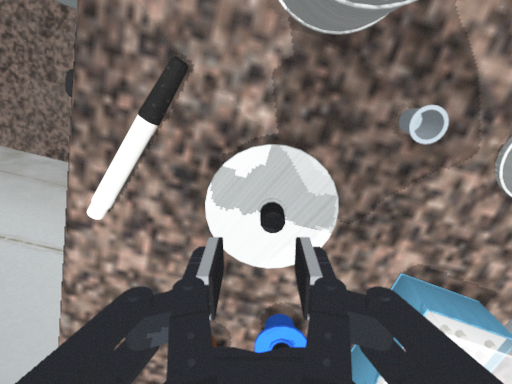

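```bash
python3 -m creep '[{"wx":-0.3,"wy":0,"wz":0.3,"tx":0.01,"ty":0.008,"tz":-0.001,"claw":0.55},{"wx":-0.3,"wy":0,"wz":0.3,"tx":0.035,"ty":0.008,"tz":-0.001,"claw":0.55},{"wx":-0.3,"wy":0,"wz":0.3,"tx":0.05,"ty":0.008,"tz":-0.001,"claw":0.55},{"wx":-0.3,"wy":0,"wz":0.3,"tx":0.05,"ty":0.008,"tz":-0.001,"claw":0.55},{"wx":-0.3,"wy":0,"wz":0.3,"tx":0.05,"ty":0.008,"tz":-0.001,"claw":1},{"wx":-0.3,"wy":0,"wz":0.3,"tx":0.05,"ty":0.008,"tz":-0.001,"claw":1},{"wx":-0.3,"wy":0,"wz":0.3,"tx":0.05,"ty":0.008,"tz":-0.001,"claw":1},{"wx":-0.3,"wy":0,"wz":0.3,"tx":0.05,"ty":0.008,"tz":-0.001,"claw":1}]' 70; python3 -m creep '[{"wx":0,"wy":0,"wz":0,"tx":-0.01,"ty":0,"tz":0,"claw":1},{"wx":0,"wy":0,"wz":0,"tx":-0.04,"ty":0,"tz":0,"claw":1},{"wx":0,"wy":0,"wz":0,"tx":-0.08,"ty":0,"tz":0,"claw":1},{"wx":0,"wy":0,"wz":0,"tx":-0.12,"ty":0,"tz":0,"claw":1},{"wx":0,"wy":0,"wz":0,"tx":-0.145,"ty":0,"tz":-0.03,"claw":1},{"wx":0,"wy":0,"wz":0,"tx":-0.145,"ty":0,"tz":-0.06,"claw":1},{"wx":0,"wy":0,"wz":0,"tx":-0.145,"ty":0,"tz":-0.06,"claw":1}]'
python3 - <<'E'
from h import *
c=bot.get_calibration('wrist');im=bot.grab_frame('wrist');cv2.imwrite('pics/w25.png',im)
q=rim(im,c,proj(c,(.44,-.09,.084)),.084)
go(.4399,-.0898,.19,15)
E
```

```text
clock: 22.75
position: [0.4416, -0.2573, 0.0479]
tool_rot: [1.44, 1.57, 0.132]
force: [-1.2, 0.0, 8.4]
grip_width: 0.0137
clock: 23.45
position: [0.4255, -0.1963, 0.1943]
tool_rot: [1.988, 1.568, 0.682]
force: [0.1, -0.9, -1.3]
grip_width: 0.014
rim [ 0.4401 -0.0902] diam 93.6 res 0.43 (237, 2, 149, 129)
yaw 15 w [ 0.15 -0.01 -0.14] t [ 0.0042  0.0416 -0.1006] at [ 0.426  -0.1978  0.1941] q [-0.02  0.38  0.42  2.07 -0.23  0.73  0.81] t 23.5
```

View pics/w25.png

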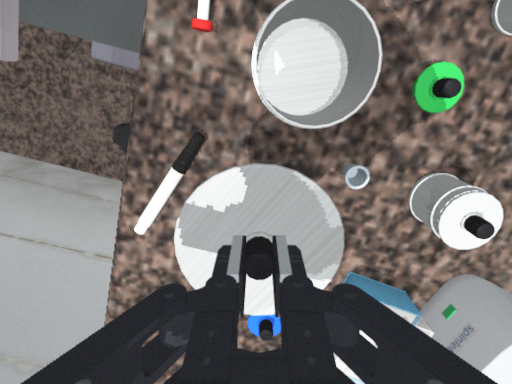

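```bash
python3 -m creep '[{"wx":0,"wy":0,"wz":0,"tx":0,"ty":0.042,"tz":-0.101,"claw":1},{"wx":0,"wy":0,"wz":0,"tx":0,"ty":0.042,"tz":-0.101,"claw":1},{"wx":0,"wy":0,"wz":0,"tx":0,"ty":0.042,"tz":-0.101,"claw":1},{"wx":0,"wy":0,"wz":0,"tx":0,"ty":0.042,"tz":-0.101,"claw":1},{"wx":0,"wy":0,"wz":0,"tx":0.02,"ty":0.042,"tz":-0.101,"claw":1},{"wx":0,"wy":0,"wz":0,"tx":0.04,"ty":0.042,"tz":-0.101,"claw":1},{"wx":0,"wy":0,"wz":0,"tx":0.05,"ty":0.042,"tz":-0.101,"claw":1}]'
python3 - <<'E'
from h import *
im=bot.grab_frame('wrist');cv2.imwrite('pics/w26.png',im)
go(.4399,-.0899,.115,15)
E
```

```text
clock: 24.2
position: [0.4397, -0.0908, 0.1433]
tool_rot: [1.579, 1.57, 0.271]
force: [-0.3, -0.2, 0.2]
grip_width: 0.014
yaw 15 w [ 0.05 -0.02 -0.01] t [ 0.0275  0.0007 -0.0005] at [ 0.4394 -0.0905  0.1425] q [-0.21  0.44  0.36  2.16 -0.28  0.58  0.61] t 24.25
```

View pics/w26.png

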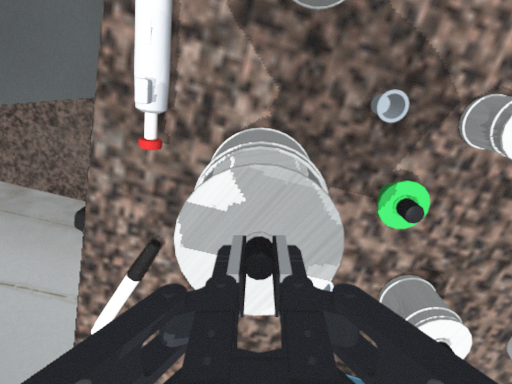

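```bash
python3 -m creep '[{"wx":0,"wy":0,"wz":0,"tx":0.01,"ty":0.001,"tz":0,"claw":1},{"wx":0,"wy":0,"wz":0,"tx":0.018,"ty":0.001,"tz":0,"claw":1},{"wx":0,"wy":0,"wz":0,"tx":0.025,"ty":0.001,"tz":0,"claw":1},{"wx":0,"wy":0,"wz":0,"tx":0.029,"ty":0.001,"tz":0,"claw":1},{"wx":0,"wy":0,"wz":0,"tx":0.029,"ty":0.001,"tz":0,"claw":1}]' ; python3 -m creep '[{"wx":0,"wy":0,"wz":0,"tx":0.002,"ty":0,"tz":0,"claw":1},{"wx":0,"wy":0,"wz":0,"tx":0.003,"ty":0,"tz":0,"claw":1},{"wx":0,"wy":0,"wz":0,"tx":0.003,"ty":0,"tz":0,"claw":1}]'
```

```text
clock: 24.75
position: [0.4402, -0.0903, 0.1131]
tool_rot: [-2.434, 1.57, 2.541]
force: [0.1, -0.0, -1.9]
grip_width: 0.014
clock: 25.05
position: [0.4403, -0.0903, 0.1104]
tool_rot: [-3.095, 1.57, 1.88]
force: [-1.3, -0.5, 1.5]
grip_width: 0.0138
```

```bash
python3 -m creep '[{"wx":0,"wy":0,"wz":0,"tx":0.001,"ty":0,"tz":0,"claw":1},{"wx":0,"wy":0,"wz":0,"tx":0.0015,"ty":0,"tz":0,"claw":1}]' ; python3 -m creep '[{"wx":0,"wy":0,"wz":0,"tx":0,"ty":0,"tz":0,"claw":0.6},{"wx":0,"wy":0,"wz":0,"tx":0,"ty":0,"tz":0,"claw":0.6},{"wx":0,"wy":0,"wz":0,"tx":0,"ty":0,"tz":0,"claw":0.6},{"wx":0,"wy":0,"wz":0,"tx":-0.03,"ty":0,"tz":0,"claw":0.55},{"wx":0,"wy":0,"wz":0,"tx":-0.07,"ty":0,"tz":0,"claw":0.55},{"wx":0,"wy":0,"wz":0,"tx":-0.12,"ty":0,"tz":0,"claw":0.55},{"wx":0,"wy":0,"wz":0,"tx":-0.15,"ty":0.0,"tz":0.0,"claw":0.55}]'
python3 - <<'E'
from h import *
im=bot.grab_frame('wrist');cv2.imwrite('pics/w27.png',im)
im=bot.grab_frame('scene');cv2.imwrite('pics/s27r.png',im);cv2.imwrite('pics/s27.png',cv2.resize(im[120:280,120:330],None,fx=3,fy=3,interpolation=cv2.INTER_CUBIC))
go(.3,.45,.25,15)
E
```

```text
clock: 25.25
position: [0.4404, -0.0903, 0.11]
tool_rot: [2.418, 1.569, 1.109]
force: [-11.7, 1.7, 49.0]
grip_width: 0.0142
clock: 25.95
position: [0.4407, -0.0908, 0.2629]
tool_rot: [1.68, 1.568, 0.371]
force: [-0.3, -0.2, -0.7]
grip_width: 0.038
yaw 15 w [ 0.04 -0.   -0.39] t [ 0.0135  0.0032 -0.5589] at [ 0.4419 -0.0906  0.2635] q [-0.32  0.24  0.47  2.04 -0.14  0.88  0.49] t 26.05
```

View pics/w27.png

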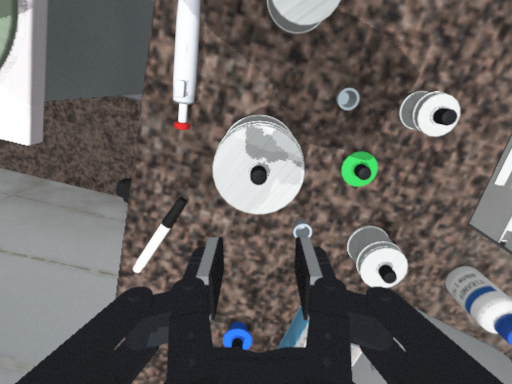

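View pics/s27.png

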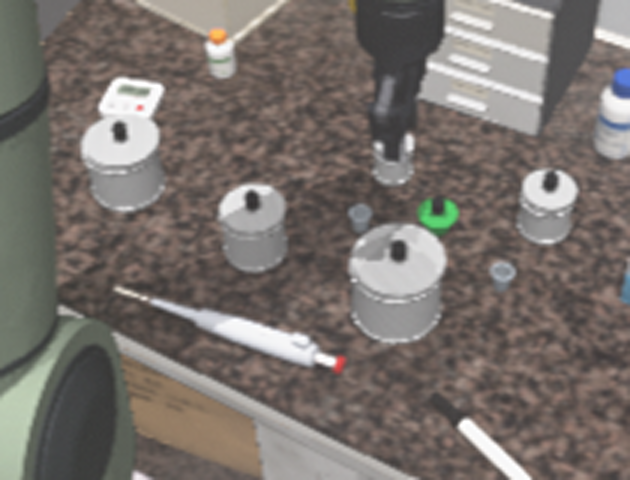

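```bash
python3 -m creep '[{"wx":0,"wy":0,"wz":0,"tx":0,"ty":0,"tz":-0.5,"claw":0.55},{"wx":0,"wy":0,"wz":0,"tx":0,"ty":0,"tz":-0.5,"claw":0.55},{"wx":0,"wy":0,"wz":0,"tx":0,"ty":0,"tz":-0.5,"claw":0.55},{"wx":0,"wy":0,"wz":0,"tx":0,"ty":0,"tz":-0.5,"claw":0.55},{"wx":0,"wy":0,"wz":0,"tx":0,"ty":0,"tz":-0.5,"claw":0.55},{"wx":0,"wy":0,"wz":0,"tx":0,"ty":0,"tz":-0.5,"claw":0.55},{"wx":0,"wy":0,"wz":0,"tx":0,"ty":0,"tz":-0.5,"claw":0.55},{"wx":0,"wy":0,"wz":0,"tx":0,"ty":0,"tz":-0.5,"claw":0.55}]'
python3 -m creep '[{"wx":0,"wy":0,"wz":0,"tx":0,"ty":0,"tz":-0.12,"claw":0.55},{"wx":0,"wy":0,"wz":0,"tx":0,"ty":0,"tz":-0.12,"claw":0.55},{"wx":0,"wy":0,"wz":0,"tx":0,"ty":0,"tz":-0.12,"claw":0.55},{"wx":0,"wy":0,"wz":0,"tx":0,"ty":0,"tz":-0.12,"claw":0.55}]'
python3 - <<'E'
from h import *
S=bot.grab_frame('scene');T=bot.grab_frame('top');cs=bot.get_calibration('scene');ct=bot.get_calibration('top')
cv2.imwrite('pics/s30.png',cv2.resize(S[120:280,120:330],None,fx=3,fy=3,interpolation=cv2.INTER_CUBIC))
cv2.imwrite('pics/t30.png',cv2.resize(T[130:250,100:360],None,fx=3,fy=3,interpolation=cv2.INTER_CUBIC))
for n,x,y,h in [("L",.4457,.2717,.076),("M",.4371,.0888,.068),("XL",.44,-.09,.084),("S",.6266,-.179,.06),("XS",.6154,.0121,.05)]:
    print(n)
    a=knob('',(x,y),h+.014,im=S,c=cs,win=8,thr=75);b=knob('',(x,y),h+.014,im=T,c=ct,win=8,thr=75)
    rim(T,ct,proj(ct,(x,y,h+.004)),h+.004)
E
```

```text
clock: 26.85
position: [0.3364, 0.2979, 0.2624]
tool_rot: [1.574, 1.564, 0.266]
force: [2.0, 0.5, 0.3]
grip_width: 0.0384
clock: 27.25
position: [0.3034, 0.4166, 0.2611]
tool_rot: [1.529, 1.566, 0.225]
force: [0.3, -1.2, 0.1]
grip_width: 0.0386
L
knob px [159.5 163.4] pred (158, 163) area 11 world [0.4443 0.2656]
knob px [131.6 213.2] pred (130, 214) area 25 world [0.4472 0.2668]
rim [0.4452 0.2683] diam 89.5 res 1.66 (116, 197, 40, 37)
M
knob px [203.7 186.5] pred (203, 186) area 11 world [0.4344 0.0829]
knob px [201.7 219. ] pred (201, 219) area 16 world [0.4369 0.0861]
rim [0.4374 0.0868] diam 72.0 res 0.74 (189, 206, 29, 29)
XL
knob px [252.5 203.4] pred (252, 203) area 16 world [ 0.4365 -0.0942]
knob px [269.8 218.7] pred (269, 219) area 11 world [ 0.4401 -0.0916]
rim [ 0.4406 -0.0918] diam 99.2 res 1.79 (250, 198, 40, 45)
S
knob px [303.2 180.2] pred (303, 180) area 13 world [ 0.6228 -0.1819]
knob px [302.7 152.4] pred (302, 153) area 17 world [ 0.626  -0.1792]
rim [ 0.6265 -0.1798] diam 62.7 res 1.14 (289, 143, 25, 27)
XS
knob px [250.8 164.9] pred (251, 165) area 11 world [0.6107 0.0084]
knob px [233.5 155.8] pred (233, 156) area 16 world [0.6143 0.0099]
rim [0.6143 0.0107] diam 48.9 res 0.92 (225, 149, 18, 21)
```

View pics/s30.png

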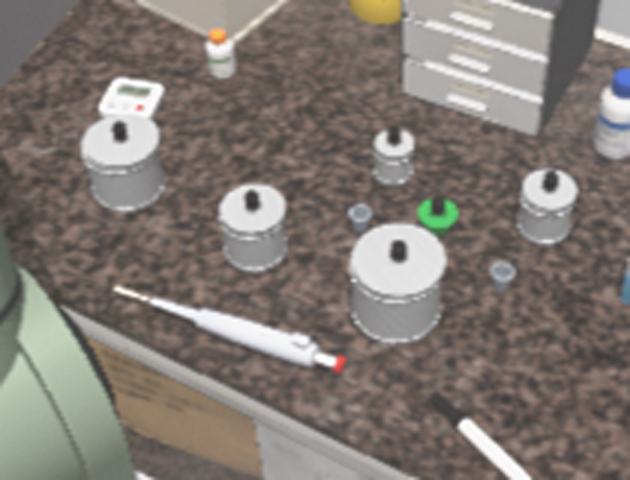

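View pics/t30.png

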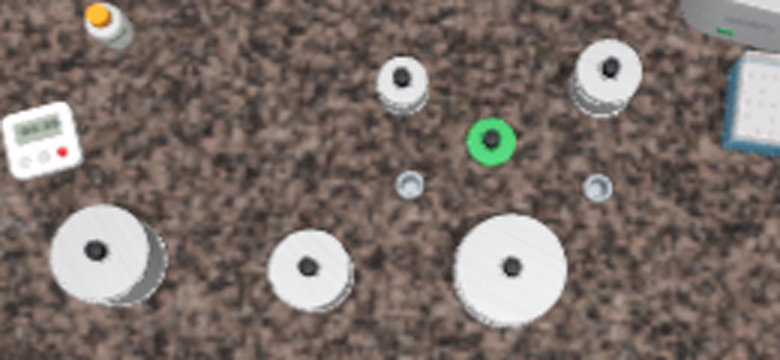

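```bash
python3 -c "
from h import *
go(.45,.19,.23,15)"
```

```text
yaw 15 w [ 0.09  0.07 -0.31] t [0.0323 0.0816 0.2535] at [0.305  0.4135 0.2615] q [-1.16  0.33  0.14  1.88 -0.05  0.93 -0.74] t 27.35
```

```bash
python3 -m creep '[{"wx":0,"wy":0,"wz":-0.3,"tx":0.02,"ty":0.082,"tz":0.253,"claw":0.55},{"wx":0,"wy":0,"wz":-0.3,"tx":0.02,"ty":0.082,"tz":0.253,"claw":0.55},{"wx":0,"wy":0,"wz":-0.3,"tx":0.02,"ty":0.082,"tz":0.253,"claw":0.55},{"wx":0,"wy":0,"wz":-0.3,"tx":0.02,"ty":0.082,"tz":0.253,"claw":0.55},{"wx":0,"wy":0,"wz":-0.3,"tx":0.02,"ty":0.082,"tz":0.253,"claw":0.55},{"wx":0,"wy":0,"wz":-0.3,"tx":0.02,"ty":0.082,"tz":0.253,"claw":0.55},{"wx":0,"wy":0,"wz":-0.3,"tx":0.02,"ty":0.082,"tz":0.253,"claw":0.55},{"wx":0,"wy":0,"wz":-0.3,"tx":0.02,"ty":0.082,"tz":0.253,"claw":0.55}]'
python3 - <<'E'
from h import *
c=bot.get_calibration('wrist');im=bot.grab_frame('wrist');cv2.imwrite('pics/w31.png',im)
knob('',(.4457,.2717),.09,im=im,c=c,win=18)
rim(im,c,proj(c,(.4457,.2717,.08)),.08)
knob('',(.437,.0888),.082,im=im,c=c,win=18)
E
```

```text
clock: 28.15
position: [0.4499, 0.19, 0.2422]
tool_rot: [-0.123, 1.57, -1.432]
force: [-0.5, 0.4, -0.6]
grip_width: 0.0384
knob px [280.3  93.6] pred (279, 89) area 284 world [0.4474 0.2683]
rim [0.4465 0.2689] diam 85.3 res 0.46 (231, 34, 97, 107)
knob px [220.3 260.2] pred (224, 257) area 486 world [0.4335 0.0868]
```

View pics/w31.png

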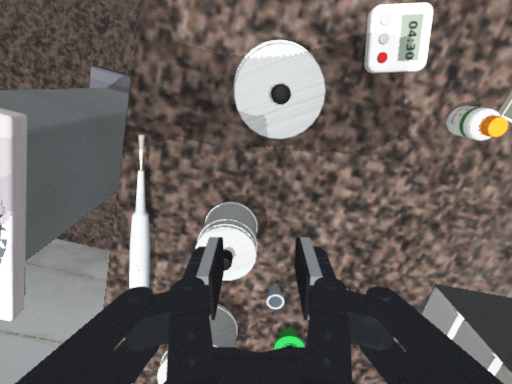

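```bash
python3 -c "
from h import *
go(.52,.11,.17,15)"
```

```text
yaw 15 w [0.08 0.05 0.  ] t [0.0723 0.0469 0.0962] at [0.4497 0.1907 0.2422] q [-0.72  0.32  0.24  1.97 -0.1   0.87 -0.16] t 28.2
```

```bash
python3 -m creep '[{"wx":0,"wy":40,"wz":0,"tx":0.04,"ty":0.047,"tz":0.096,"claw":0.55},{"wx":0,"wy":40,"wz":0,"tx":0.04,"ty":0.047,"tz":0.096,"claw":0.55},{"wx":0,"wy":40,"wz":0,"tx":0.06,"ty":0.047,"tz":0.096,"claw":0.55},{"wx":0,"wy":40,"wz":0,"tx":0.06,"ty":0.047,"tz":0.096,"claw":0.55},{"wx":0,"wy":40,"wz":0,"tx":0.06,"ty":0.047,"tz":0.096,"claw":0.55},{"wx":0,"wy":40,"wz":0,"tx":0.06,"ty":0.047,"tz":0.096,"claw":0.55},{"wx":0,"wy":40,"wz":0,"tx":0.06,"ty":0.047,"tz":0.096,"claw":0.55}]'
python3 - <<'E'
from h import *
c=bot.get_calibration('wrist');im=bot.grab_frame('wrist')
for x,y,h in [(.4457,.2717,.076),(.437,.0888,.068)]:
    print([proj(c,(x,y,z)).round(1).tolist() for z in (0,h,h+.014,h+.024)])
    knob('',(x,y),h+.014,im=im,c=c,win=20)
cv2.imwrite('pics/w32.png',im)
u,v=map(int,proj(c,(.4457,.2717,.05)))
cv2.imwrite('pics/w32c.png',cv2.resize(im[max(v-80,0):v+80,max(u-80,0):u+80],None,fx=3.5,fy=3.5,interpolation=cv2.INTER_CUBIC))
E
```

```text
clock: 28.9
position: [0.52, 0.1077, 0.1806]
tool_rot: [-3.137, 0.869, 1.832]
force: [-1.2, 0.1, -0.1]
grip_width: 0.0381
[[235.9, 138.8], [230.4, 100.6], [229.1, 91.6], [228.0, 84.6]]
knob px [230.1  95. ] pred (229, 92) area 305 world [0.4491 0.2651]
[[179.1, 284.0], [158.8, 278.9], [153.3, 277.5], [148.9, 276.5]]
knob px [152.2 286.5] pred (153, 278) area 726 world [0.4401 0.0824]
```

View pics/w32.png

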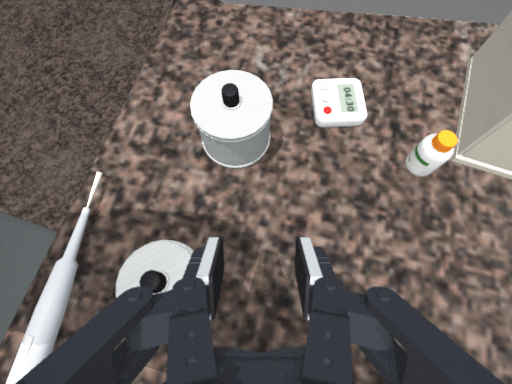

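View pics/w32c.png

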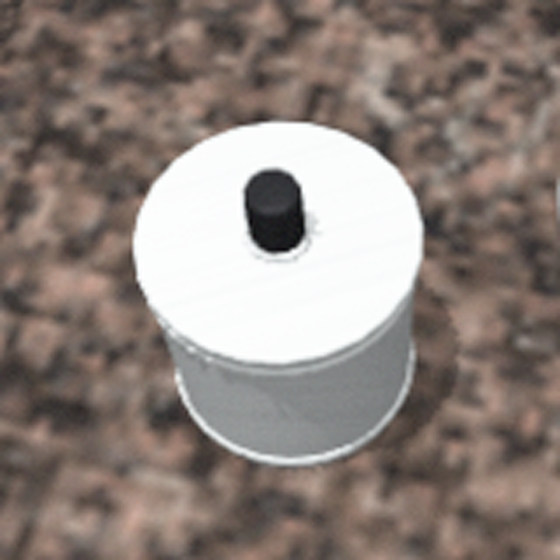

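```bash
python3 -m creep '[{"wx":0,"wy":0,"wz":0,"tx":-0.03,"ty":0,"tz":0,"claw":0.55},{"wx":0,"wy":0,"wz":0,"tx":-0.03,"ty":0,"tz":0,"claw":0.55},{"wx":0,"wy":0,"wz":0,"tx":-0.03,"ty":0,"tz":0,"claw":0.55},{"wx":0,"wy":0,"wz":0,"tx":-0.03,"ty":0,"tz":0,"claw":0.55}]'; python3 -c "
from workcell import bot
print(bot.job_done())"
```

```text
clock: 29.35
position: [0.5243, 0.092, 0.204]
tool_rot: [-3.137, 0.872, 1.837]
force: [-0.4, 0.7, 0.1]
grip_width: 0.0385
the job is handed in; nothing more can be done
None
```

I took both piles apart, closed all five jars with the lid that fits each, and handed the job in at 29.4 s. The look-alike lids were left alone. The hand-in reports no verdict.

**What I did:** the left pile was M on L, the right pile XS on S on XL. I lifted each lid straight up by its knob, lowered it until I felt contact, then released it.

**What the last checks showed:**
- **Fit:** in the wrist, scene and top pictures all five plates lie flat on their rims. An oblique close-up showed no skirt on L, the one I doubted.
- **Contact heights:** contact came with the TCP about 26 mm above the rim (25–26 mm) for all but L. Those four match the grasp heights, so those plates are down on the rims.
- **Contact forces:** lowering pressed the wrist to a highest reading of about 69 N, against the 120 N limit.
- **Robot clear:** the gripper was standing free of everything when I handed in.

**What disagreed:**
- **L lid:** it was gripped about 5 mm higher on the knob than the others, so its contact height of 30 mm was not conclusive on its own. I settled it with the close-up.
- **Knob positions:** the final measurements differ by up to about 6 mm between cameras. The top camera is within 3 mm of the measured jar centre for every lid except L, which reads about 5 mm off. The taller knobs and the camera calibration explain most of this, and a seated skirt allows only about 2 mm of play.

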